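# Strip the irradiation base for a lamp check

### The job

The exposure run is over and the lamp base must be made ready for its lamp check; the LEDs stay lit, so first stand every specimen jar upright in the steel tray, before any filter is pulled. Then draw each filter slider that is fitted straight out of its channel, keeping it level since its glass lies loose, and lay them flat, glass up, in the grey filter tray, one to a compartment. Then pick the light-meter head out of the blue crate, leaving everything else in there, stand it centred on the middle window so that its foot covers the glass, and last press the green test key right down and let go.

Things in the scene. Friction and masses are not known exactly. Their poses are not given: they have to be found in the camera images.
- lamp_base: white irradiation base, fixed, 115 deep (x) x 328 wide (y = -186 to +142 mm) x 72 mm high, with a spill rim (4 mm thick, 5 mm high) round the edge of its top; origin on the worktop; front looks to -x. Flush in its top three round windows (36 mm glass in a dark 53 mm bezel) at x = -8.5, y = -88, 0, +88 mm; in the front face (x = -57.5 mm) below each window a horizontal filter channel
- middle_channel (a point): mouth of the middle filter channel, centre of its floor (34 mm above the worktop), axes as the lamp base; the others lie at y = -88 and +88 mm. Each is 62.5 wide x 10.5 mm high x 80 mm deep. A fitted slider lies on the floor, 68 to 76 mm of it inside, its handle's axis 20 to 28 mm in front of the face; it comes out straight along -x and is clear after 80 mm. Not every channel is filled
- middle_window (a point): centre of the middle window, on the top surface of the lamp base (72 mm above the worktop); axes as the lamp base. Mind the glass wall shelf behind and to the left: its front rail runs at world x = 0.71 m, 0.42 m above the worktop, from y = +0.07 m leftwards; a wrist that swings over there hits it
- filter_amber_pull (a point): amber filter slider (may be absent), loose, 60 to 120 g: aluminium plate 106 (x) x 60 (y) x 8 mm with a round amber glass; at its front end an upright black pull handle 16 (x) x 24 (y) mm, top 46 mm above the plate's underside, amber dot on top. This point: on the handle's axis, 34 mm above the underside, 43 mm towards -x from the plate's centre. x runs from the handle to the far end, z up
- filter_green_pull (a point): green filter slider (may be absent), loose, 60 to 120 g: aluminium plate 106 (x) x 60 (y) x 8 mm with a round green glass; at its front end an upright black pull handle 16 (x) x 24 (y) mm, top 46 mm above the plate's underside, green dot on top. This point: on the handle's axis, 34 mm above the underside, 43 mm towards -x from the plate's centre. x runs from the handle to the far end, z up
- filter_violet_pull (a point): violet filter slider (may be absent), loose, 60 to 120 g: aluminium plate 106 (x) x 60 (y) x 8 mm with a round violet glass; at its front end an upright black pull handle 16 (x) x 24 (y) mm, top 46 mm above the plate's underside, violet dot on top. This point: on the handle's axis, 34 mm above the underside, 43 mm towards -x from the plate's centre. x runs from the handle to the far end, z up
- jar_a_mid (a point): closed specimen jar, brown glass, white cap, one of up to three of a kind (may be absent), loose, about 90 g: 43 mm diameter (straight sides up to 40 mm), 72 mm tall; at the start it stands on one of the windows of the lamp base. This point: on its axis, 36 mm above its foot. z up along its axis
- jar_b_mid (a point): closed specimen jar, brown glass, white cap, one of up to three of a kind (may be absent), loose, about 90 g: 43 mm diameter (straight sides up to 40 mm), 72 mm tall; at the start it stands on one of the windows of the lamp base. This point: on its axis, 36 mm above its foot. z up along its axis
- jar_c_mid (a point): closed specimen jar, brown glass, white cap, one of up to three of a kind (may be absent), loose, about 90 g: 43 mm diameter (straight sides up to 40 mm), 72 mm tall; at the start it stands on one of the windows of the lamp base. This point: on its axis, 36 mm above its foot. z up along its axis
- filter_tray: grey plastic filter tray, fixed, 128 (x) x 248 (y) x 14 mm high, in front of the lamp base; origin under its centre; walls, ribs and floor 4 mm thick. Two ribs along x part it into three compartments, each 120 (x) x about 77 mm (y), centred at y = -81, 0, +81 mm; one slider lies flat in each, handle towards -x or +x
- jar_tray: steel tray, fixed, 86 (x) x 250 (y) x 22 mm high, between the filter tray and the crate; origin under its centre, its long y axis points roughly towards the robot; walls and floor 3 mm thick, no dividers
- crate: blue crate of odds and ends, fixed, 240 (x) x 210 (y) x 50 mm high, at the left; origin under its centre; walls and floor 4 mm thick. It holds the light-meter head standing upright among a blue-capped vial, a stopper, a weight and a white crucible, all lower than 60 mm
- light_meter_grip (a point): light-meter head, loose, 160 to 260 g: a round aluminium foot 60 mm in diameter and 12 mm high, and on it a black upright stem 34 mm in diameter with a yellow band near its top; 92 mm tall in all. This point: on its axis, 62 mm above the underside of the foot. z up along its axis. Stands upright in the crate at the start
- vial: white sample vial with a blue cap, 28 mm wide, 55 mm high, standing in the crate; stays there; origin under its centre
- stopper: red-brown stopper, 32 mm wide, 24 mm high, in the crate; stays there; origin under its centre
- weight: light grey calibration weight, 22 mm wide, 38 mm high, in the crate; stays there; origin under its centre
- crucible: white crucible, 44 mm wide, 32 mm high, in the crate; stays there; origin under its centre
- test_key (a joint): green round lamp-test push key, 24 mm across, on top of the lamp base, its axis at x = -33, y = -162 mm of the base; 0 when up, grows as it is pressed down to 0.006 m (full travel, about 4 N); springs back
- test_key_top (a point): centre of the top face of the green test key, with the key up or down as it is
There are look-alikes about, which are no part of the job. Leave any red look-alike of the part that bears light_meter_grip alone.

How it is judged:
On the way, in this order (a step that is already met when the one before it is completed fails the run):
1. every jar stands upright in the steel tray (x of jar_a_mid in the frame of jar_tray between -0.04 and 0.04 m and y of jar_a_mid in the frame of jar_tray between -0.122 and 0.122 m and z of each of jar_a_mid, jar_b_mid, jar_c_mid in the frame of jar_tray below 0.046 m and angle between each of jar_a_mid, jar_b_mid, jar_c_mid's own z axis and vertical below 0.1 rad and x of jar_b_mid in the frame of jar_tray between -0.04 and 0.04 m and y of jar_b_mid in the frame of jar_tray between -0.122 and 0.122 m and x of jar_c_mid in the frame of jar_tray between -0.04 and 0.04 m and y of jar_c_mid in the frame of jar_tray between -0.122 and 0.122 m and contact force between each of jar_a, jar_b, jar_c and the fingers below 0.1 N), for 0.2 s.
2. every filter lies flat in a compartment of the filter tray (x of filter_amber_pull in the frame of filter_tray between -0.06 and 0.06 m and y of filter_amber_pull in the frame of filter_tray between -0.118 and 0.118 m and z of each of filter_amber_pull, filter_green_pull, filter_violet_pull in the frame of filter_tray below 0.043 m and angle between each of filter_amber_pull, filter_green_pull, filter_violet_pull's own z axis and vertical below 0.08 rad and x of filter_green_pull in the frame of filter_tray between -0.06 and 0.06 m and y of filter_green_pull in the frame of filter_tray between -0.118 and 0.118 m and x of filter_violet_pull in the frame of filter_tray between -0.06 and 0.06 m and y of filter_violet_pull in the frame of filter_tray between -0.118 and 0.118 m and contact force between each of filter_amber, filter_green, filter_violet and the fingers below 0.1 N), for 0.2 s.
3. the light-meter head stands centred on the middle window (horizontal distance between light_meter_grip and middle_window below 0.012 m and z of light_meter_grip in the frame of middle_window below 0.067 m and angle between light_meter_grip's own z axis and vertical below 0.06 rad and contact force between light_meter and the fingers below 0.1 N), for 0.2 s.
4. the green test key is pressed down (value of joint test_key above 0.004 m), for 0.05 s.
At the end, for the whole second after the job is handed in: Jars upright (6 degrees) in the steel tray; filters flat (4.5 degrees), glass up, on the filter tray floor; light-meter head upright on the middle window within 12 mm of its centre; the other four things still in the crate; test key up again; all at rest (x of jar_a_mid in the frame of jar_tray between -0.04 and 0.04 m and y of jar_a_mid in the frame of jar_tray between -0.122 and 0.122 m and z of each of jar_a_mid, jar_b_mid, jar_c_mid in the frame of jar_tray below 0.046 m and angle between each of jar_a_mid, jar_b_mid, jar_c_mid's own z axis and vertical below 0.1 rad and x of jar_b_mid in the frame of jar_tray between -0.04 and 0.04 m and y of jar_b_mid in the frame of jar_tray between -0.122 and 0.122 m and x of jar_c_mid in the frame of jar_tray between -0.04 and 0.04 m and y of jar_c_mid in the frame of jar_tray between -0.122 and 0.122 m and x of filter_amber_pull in the frame of filter_tray between -0.06 and 0.06 m and y of filter_amber_pull in the frame of filter_tray between -0.118 and 0.118 m and z of each of filter_amber_pull, filter_green_pull, filter_violet_pull in the frame of filter_tray below 0.043 m and angle between each of filter_amber_pull, filter_green_pull, filter_violet_pull's own z axis and vertical below 0.08 rad and x of filter_green_pull in the frame of filter_tray between -0.06 and 0.06 m and y of filter_green_pull in the frame of filter_tray between -0.118 and 0.118 m and x of filter_violet_pull in the frame of filter_tray between -0.06 and 0.06 m and y of filter_violet_pull in the frame of filter_tray between -0.118 and 0.118 m and horizontal distance between light_meter_grip and middle_window below 0.012 m and z of light_meter_grip in the frame of middle_window below 0.067 m and angle between light_meter_grip's own z axis and vertical below 0.06 rad and x of vial in the frame of crate between -0.12 and 0.12 m and y of vial in the frame of crate between -0.105 and 0.105 m and x of stopper in the frame of crate between -0.12 and 0.12 m and y of stopper in the frame of crate between -0.105 and 0.105 m and x of weight in the frame of crate between -0.12 and 0.12 m and y of weight in the frame of crate between -0.105 and 0.105 m and x of crucible in the frame of crate between -0.12 and 0.12 m and y of crucible in the frame of crate between -0.105 and 0.105 m and linear speed of each of jar_a, jar_b, jar_c, filter_amber, filter_green, filter_violet, light_meter below 0.02 m/s and value of joint test_key below 0.002 m); the robot touches nothing.
It fails at once if a filter is drawn out by more than 30 mm while a jar still stands on the lamp base (x of any of filter_amber_pull, filter_green_pull, filter_violet_pull in the frame of lamp_base below -0.1155 m and ((z of jar_a_mid in the frame of lamp_base above 0.09 m and x of jar_a_mid in the frame of lamp_base between -0.06 and 0.06 m and y of jar_a_mid in the frame of lamp_base between -0.186 and 0.142 m) or (z of jar_b_mid in the frame of lamp_base above 0.09 m and x of jar_b_mid in the frame of lamp_base between -0.06 and 0.06 m and y of jar_b_mid in the frame of lamp_base between -0.186 and 0.142 m) or (z of jar_c_mid in the frame of lamp_base above 0.09 m and x of jar_c_mid in the frame of lamp_base between -0.06 and 0.06 m and y of jar_c_mid in the frame of lamp_base between -0.186 and 0.142 m))).
It fails at once if a filter is tipped more than 20 degrees from level (angle between any of filter_amber_pull, filter_green_pull, filter_violet_pull's own z axis and vertical above 0.35 rad).
It fails at once if a jar is tipped more than 35 degrees (angle between any of jar_a_mid, jar_b_mid, jar_c_mid's own z axis and vertical above 0.6 rad).
Of filter_amber, filter_green, filter_violet only 2 to 3 are there at a start; the rules pass over those that are not, and their reading is None.
Of jar_a, jar_b, jar_c only 2 to 3 are there at a start; the rules pass over those that are not, and their reading is None.
At some moment in a run one of light_meter may be knocked a few centimetres aside while the robot is not near it.
It also fails if it takes over 210 s, if anything falls off the work surface, if the arm or the gripper's body presses on something with over 40 N, if the wrist force passes 120 N, or if a joint passes its speed limit or range.

### The arm

A 6-joint arm with a two-finger parallel gripper is mounted at the origin on a cart in front of the work surface, level with it; the furniture and walls round the work are solid. World frame = base frame: x ahead of the robot, y to its left, z up, the work surface at z = 0. Lengths are in m, angles in rad, forces in N, time in s.
With the tool pointing down it reaches from about 0.4 to 0.825 m from the base axis. Payload 7 kg.
Tool frame: the origin (TCP) lies at the very end of the fingers, on their centre line; the grasp point (between the pads) lies 19 mm behind it (tcp_to_grasp is the distance from the TCP to the grasp point, in m); x points along the fingers, z is the direction in which the jaws open and shut, and the axes are right-handed (so a half turn about x gives the same grasp; the last joint's range is limited). The gripper opens to 88 mm and grips with 3 to 60 N. Pads are 19 mm wide; open, the fingers measure 130 mm over their backs; the gripper's body (78 mm by 193 mm) begins 47 mm behind the grasp point.
Start: joints at [-1.02, 0.359, 0.012, 0, -1.224, -0.288], TCP at [0.175, -0.652, 0.227] pointing down, gripper open.
Joint ranges: [-3.07, 3.07], [-1.43, 2.12], [-1.02, 1.25], [-3.03, 1.67], [-3.05, -0], [-3.03, 3.03]. Speed limits (rad/s): [2.39, 2.39, 3.01, 3.14, 3.14, 3.14].

### API

Orientations are given as [roll, pitch, yaw] about the fixed x, y, z axes, in that order (R = Rz(yaw) Ry(pitch) Rx(roll)).
In Python, from station import get_state, grab_frame, job_done, tcp_to_grasp gives the robot as it stands. The module is installed in compiled form; this text tells all that it offers.
- The arm moves only by the shell command python3 -m crank 'ROWS' [FORCE]. ROWS is JSON, a list of rows, each a list of 7 numbers: the shift along the tool's x, y, z in m, then the turn, a rotation vector about the tool's x, y, z in rad, then the opening, from 0 (shut) to 1 (fully open). In form: [[x, y, z, wx, wy, wz, fingers], ...]. A call has 1 to 10 rows; each row is the pose to reach, as a shift and turn from the pose commanded when the call began, along the tool's axes at that moment; what a row does not reach only later rows make up. A row lasts 1/8 s, in which the tool goes at most 62.5 mm and 10.7 degrees, less where a joint would pass 70% of its speed; a pose out of reach is approached as far as the arm can. A call with a gripper value outside its range is refused whole. The fingers move at their own pace and stop on an object; FORCE is the grip in N (left out, the last holds). Time passes only in rows, so rows that repeat a pose let the fingers close. It gives the time, the measured TCP pose, the force and the opening at its end, in the units of the state.
- get_state(): the state, without advancing time (a new reading comes with each control period).
- grab_frame(name): name is "scene" or "side" or "wrist"; returns a dict with "pixels" (420x560x3 uint8, red, green, blue), "vfov" (degrees; the focal length in pixels is half the picture's height over the tangent of half this angle, whatever the lens; pixels are square), "cx", "cy" (the principal point, pixels), "extrinsics" (4x4, takes a point from world to camera coordinates). Camera axes: x right, y up, looking along -z (the intrinsics and any distortion apply to the point x, -y, -z); pixel columns grow to the right and rows downward; lengths in m; the calibration is good to about 2 mm. A picture is of the moment at which its call begins. There is no depth.
- job_done(): hands the job in, once; it reports no verdict.
The state is a dict: "t": time; "q": joint angles; "qd": joint speeds; "joint_efforts": joint torques, N m; "eef_pos": TCP position; "ee_rot": TCP orientation; "force": force on the tool from outside, world axes, zero at the start; "moment": the same for the moment, N m; "width": finger opening in m.
Only numpy, scipy, OpenCV 4.12 (cv2) and the standard library are available. Lean on these libraries where they do the work, as an engineer would, in place of code of your own. Each camera call takes 0.05 s, during which the arm holds its last target.

## Working session

There is one attempt and no reset: what is moved stays moved. The work goes in short steps, Python scripts to look and compute and a shell command to move; the robot and the scene stay as the last step left them, time stands still between calls to the robot, and variables do not carry over. Pictures are saved under pics/ and viewed, and the job is handed in when it is done.

```bash
mkdir -p pics; ls; cat > h.py <<'E'
import numpy as np, cv2
from station import get_state, grab_frame, job_done, tcp_to_grasp
def snap(name,fn):
    f=grab_frame(name); cv2.imwrite('pics/'+fn,cv2.cvtColor(f['pixels'],cv2.COLOR_RGB2BGR)); return f
E
python3 - <<'E'
from h import *
print(get_state())
for n in ["scene","side","wrist"]:
    f=snap(n,n+'0.png'); print(n,{k:v for k,v in f.items() if k!='pixels'})
E
```

```text
pics
{'t': 0.0, 'q': array([-1.01987206e+00,  3.59384693e-01,  1.10640540e-02, -3.28564214e-04,
       -1.22407848e+00, -2.88101955e-01]), 'qd': array([ 0.00021495, -0.00044613,  0.00061867,  0.00144179,  0.0003221 ,
       -0.00021753]), 'joint_efforts': array([ 1.60618525e-03, -5.82715952e+01,  2.93046838e+01,  6.99696645e+00,
        6.85940424e-03, -1.86377606e-04]), 'eef_pos': array([ 0.17521656, -0.65136806,  0.22563024]), 'ee_rot': array([0.09775226, 1.56916404, 1.931259  ]), 'force': array([-0.47471683,  0.31937266,  0.43207235]), 'moment': array([-0.00746007,  0.00587425, -0.02887528]), 'width': 0.08762801766021686}
scene {'vfov': 50.21460467749179, 'cx': 272.6132096994807, 'cy': 213.14006509609092, 'extrinsics': array([[ 0.5072593 , -0.86177633, -0.00543716, -0.19906656],
       [ 0.35208525,  0.20147781,  0.91402553, -0.31029308],
       [-0.7865901 , -0.4655623 ,  0.40562023, -1.0322701 ],
       [ 0.        ,  0.        ,  0.        ,  1.        ]])}
side {'vfov': 56.56390855880319, 'cx': 284.15705656791664, 'cy': 211.69765404838992, 'extrinsics': array([[-0.96172395, -0.27344132, -0.01780153,  0.55890657],
       [ 0.09550785, -0.39538477,  0.91353661, -0.09611438],
       [-0.25683711,  0.87686984,  0.4063668 , -1.10061995],
       [ 0.        ,  0.        ,  0.        ,  1.        ]])}
wrist {'vfov': 63.55594465510038, 'cx': 274.64128110738505, 'cy': 213.6835111183273, 'extrinsics': array([[-0.25956576,  0.96572392,  0.00171118,  0.67353164],
       [-0.91910097, -0.24648983, -0.30740228,  0.03889566],
       [-0.29644395, -0.08136385,  0.95157811, -0.39260571],
       [ 0.        ,  0.        ,  0.        ,  1.        ]])}
```

View pics/scene0.png

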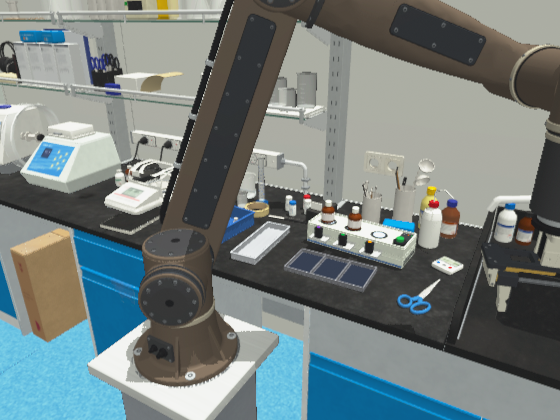

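View pics/side0.png

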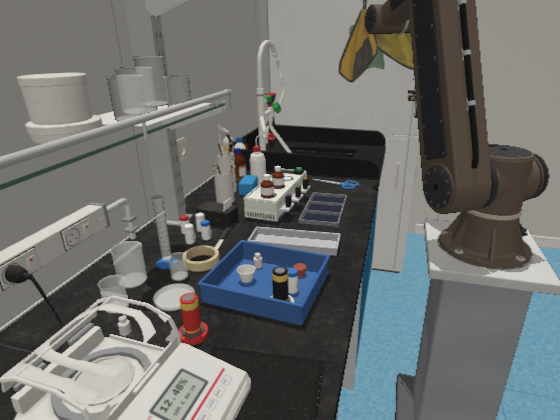

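View pics/wrist0.png

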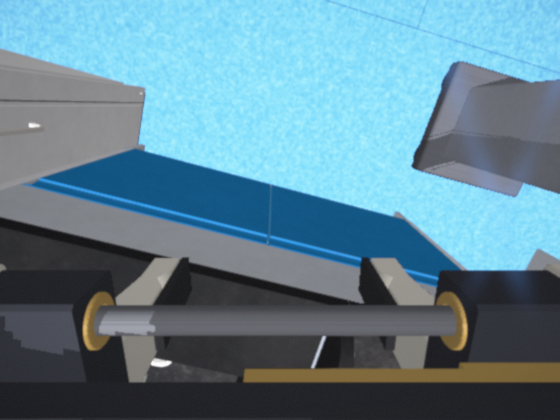

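```bash
python3 - <<'E'
import cv2
a=cv2.imread('pics/scene0.png'); b=cv2.imread('pics/side0.png')
cv2.imwrite('pics/sz.png',cv2.resize(a[190:300,220:440],None,fx=3.6,fy=3.6,interpolation=cv2.INTER_CUBIC))
cv2.imwrite('pics/dz.png',cv2.resize(b[155:320,190:360],None,fx=3.6,fy=3.6,interpolation=cv2.INTER_CUBIC))
E
```

```text
(no output)
```

View pics/sz.png

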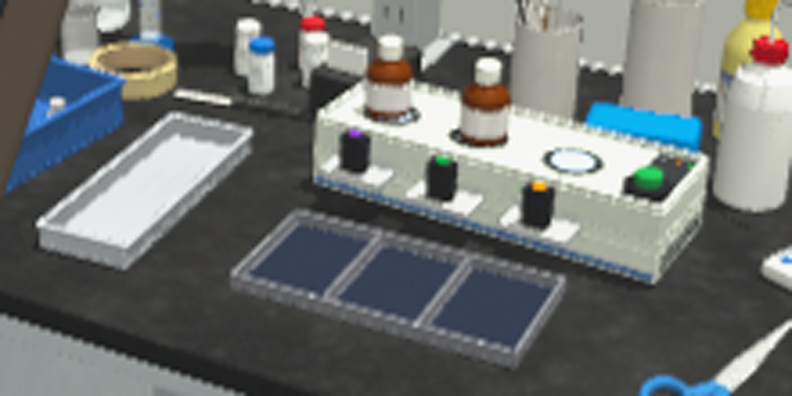

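View pics/dz.png

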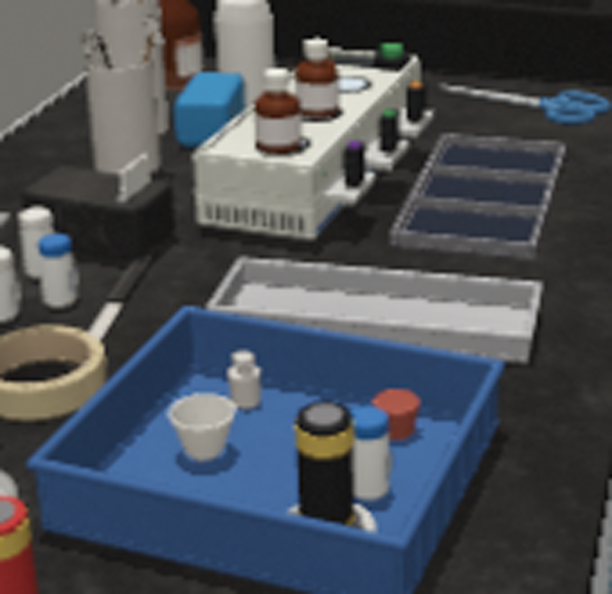

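```bash
cat >> h.py <<'E'
def ray(f,u,v):
    F=210/np.tan(np.radians(f['vfov'])/2); E=f['extrinsics']; R=E[:3,:3]; c=-R.T@E[:3,3]
    d=R.T@np.array([(u-f['cx'])/F,-(v-f['cy'])/F,-1]); return c,d/np.linalg.norm(d)
def onz(f,u,v,z):
    c,d=ray(f,u,v); return c+d*(z-c[2])/d[2]
def proj(f,p):
    F=210/np.tan(np.radians(f['vfov'])/2); q=f['extrinsics'][:3,:3]@p+f['extrinsics'][:3,3]
    return np.array([f['cx']+F*q[0]/-q[2], f['cy']+F*q[1]/q[2]])
def tri(f1,p1,f2,p2):
    A=np.zeros((3,3));b=np.zeros(3);L=[]
    for f,p in((f1,p1),(f2,p2)):
        c,d=ray(f,*p);P=np.eye(3)-np.outer(d,d);A+=P;b+=P@c;L.append((c,P))
    x=np.linalg.solve(A,b); return x,[np.linalg.norm(P@(x-c)) for c,P in L]
np.set_printoptions(precision=4,suppress=True)
E
python3 - <<'E'
from h import *
s=grab_frame('scene');d=grab_frame('side')
S=lambda u,v:(220+u/3.6-.4,190+v/3.6-.4); D=lambda u,v:(190+u/3.6-.4,155+v/3.6-.4)
P={'jarL':((391,43),(277,76),.144),'jarM':((488,65),(317,45),.144),'vio':((354,133),(355,147),.08),'gre':((442,160),(389,115),.08),'amb':((540,186),(415,87),.08),'key':((649,175),(391,47),.08),
'ft_nearR':((517,352),(563,144),.014),'ft_nearL':((233,272),(538,243),.014),'ft_farL':((298,212),(397,240),.014),'ft_farR':((563,280),(445,137),.014),
'jt_nL':((40,222),(528,348),.022),'jt_nR':((126,254),(541,284),.022),'jt_fR':((252,128),(240,260),.022),'jt_fL':((176,114),(210,305),.022)}
for k,(a,b,z) in P.items():
    x,r=tri(s,S(*a),d,D(*b)); print(k,x,np.round(r,4),onz(s,*S(*a),z)[:2],onz(d,*D(*b),z)[:2])
print('lm',onz(d,*D(325,412),.096))
for k,p,z in[('crTop nl',(38,462),.05),('crTop nr',(408,562),.05),('cr fr',(500,365),.05),('fl',(190,312),.05)]: print(k,onz(d,*D(*p),z))
E
```

```text
jarL [ 0.6544 -0.057   0.1404] [0.001 0.001] [ 0.6487 -0.0597] [ 0.6497 -0.0445]
jarM [ 0.646  -0.1527  0.1414] [0.0018 0.0018] [ 0.6444 -0.1538] [ 0.6412 -0.1396]
vio [ 0.5826 -0.056   0.0792] [0.0014 0.0014] [ 0.5839 -0.056 ] [ 0.5805 -0.051 ]
gre [ 0.5728 -0.1438  0.0788] [0.0011 0.0011] [ 0.5729 -0.1442] [ 0.5709 -0.1381]
amb [ 0.5683 -0.2324  0.078 ] [0.0018 0.0018] [ 0.5684 -0.233 ] [ 0.5651 -0.2222]
key [ 0.6117 -0.3105  0.091 ] [0.0003 0.0003] [ 0.6331 -0.3055] [ 0.6205 -0.345 ]
ft_nearR [ 0.4211 -0.2717  0.0133] [0.0007 0.0007] [ 0.4213 -0.272 ] [ 0.4203 -0.2686]
ft_nearL [ 0.411  -0.0284  0.016 ] [0.002 0.002] [ 0.4173 -0.0262] [ 0.4099 -0.0291]
ft_farL [ 0.5373 -0.0233  0.0093] [0.0043 0.0043] [ 0.5375 -0.0255] [ 0.5308 -0.0059]
ft_farR [ 0.5435 -0.2669  0.0121] [0.0008 0.0008] [ 0.5417 -0.2677] [ 0.5417 -0.2603]
jt_nL [0.3927 0.156  0.0187] [0.0048 0.0048] [0.3959 0.1545] [0.3879 0.1689]
jt_nR [0.3928 0.0624 0.0198] [0.0019 0.0019] [0.3864 0.0595] [0.3939 0.0635]
jt_fR [0.6466 0.0815 0.0245] [0.002 0.002] [0.6553 0.0851] [0.6462 0.0802]
jt_fL [0.6417 0.1641 0.0236] [0.0007 0.0007] [0.6461 0.1664] [0.6421 0.1623]
lm [0.4745 0.4021 0.096 ]
crTop nl [0.6522 0.4314 0.05  ]
crTop nr [0.4084 0.4681 0.05  ]
cr fr [0.3962 0.2456 0.05  ]
fl [0.6324 0.2254 0.05  ]
```

```bash
cat >> h.py <<'E'
from scipy.spatial.transform import Rotation as Ro
def Rcur(s=None):
    s=s or get_state(); return Ro.from_euler('xyz',s['ee_rot'])
def Rdown(psi): 
    c,s_=np.cos(psi),np.sin(psi); return Ro.from_matrix(np.array([[0,-s_,c],[0,c,s_],[-1,0,0]]))
def rel(p,psi=None):
    """shift+rotvec in tool axes to take TCP to p with jaw yaw psi, tool down"""
    s=get_state(); R=Rcur(s); z=R.as_matrix()[:,2]
    if psi is None: psi=np.arctan2(z[1],z[0])
    sh=R.inv().apply(np.array(p)-s['eef_pos']); rv=(R.inv()*Rdown(psi)).as_rotvec()
    print('pos',s['eef_pos'],'yaw',np.round(np.arctan2(z[1],z[0]),4),'q6',round(s['q'][5],3),'w',round(s['width'],4),'F',s['force'],'t',round(s['t'],2))
    print('row',np.round(sh,4),np.round(rv,4)); return sh,rv
E
python3 - <<'E'
from h import *
print(Rcur().as_matrix())
rel((.50,-.10,.38),np.pi)
rel((.50,-.10,.38),0)
E
```

```text
[[-0.0003 -0.9657 -0.2597]
 [ 0.0007 -0.2597  0.9657]
 [-1.      0.0001  0.0008]]
pos [ 0.1753 -0.6516  0.2261] yaw 1.8335 q6 -0.288 w 0.0876 F [ 1.1654 -0.0949 -0.1064] t 0.25
row [-0.1536 -0.4569  0.4484] [-1.308   0.0007  0.0004]
pos [ 0.1753 -0.6516  0.2261] yaw 1.8335 q6 -0.288 w 0.0876 F [ 1.1654 -0.0949 -0.1064] t 0.25
row [-0.1536 -0.4569  0.4484] [ 1.8335  0.0005 -0.0008]
```

```bash
python3 -m crank '[[-0.1536,0,0,0,0,0,1],[-0.1536,0,0,0,0,0,1],[-0.1536,0,0,0,0,0,1],[-0.1536,-0.457,0.448,-1.308,0,0,1],[-0.1536,-0.457,0.448,-1.308,0,0,1],[-0.1536,-0.457,0.448,-1.308,0,0,1],[-0.1536,-0.457,0.448,-1.308,0,0,1],[-0.1536,-0.457,0.448,-1.308,0,0,1],[-0.1536,-0.457,0.448,-1.308,0,0,1],[-0.1536,-0.457,0.448,-1.308,0,0,1]]'; python3 - <<'E'
from h import *
rel((.52,-.10,.38),np.pi)
E
```

```text
t: 1.5
eef_pos: [0.398, -0.273, 0.3804]
ee_rot: [2.967, 1.57, -0.169]
force: [1.2, -0.4, 0.3]
width: 0.0875
pos [ 0.398  -0.273   0.3804] yaw -3.1355 q6 0.199 w 0.0875 F [ 1.199  -0.4346  0.2811] t 1.5
row [ 0.0005 -0.1723 -0.1231] [ 0.0061 -0.0008 -0.0001]
```

```bash
python3 -m crank '[[0,-0.172,-0.123,0.006,0,0,1],[0,-0.172,-0.123,0.006,0,0,1],[0,-0.172,-0.123,0.006,0,0,1],[0,-0.172,-0.123,0.006,0,0,1],[0,-0.172,-0.123,0.006,0,0,1],[0,-0.172,-0.123,0.006,0,0,1]]'; python3 - <<'E'
from h import *
rel((.52,-.10,.38),np.pi)
f=snap('wrist','w1.png'); print(-f['extrinsics'][:3,:3].T@f['extrinsics'][:3,3], f['extrinsics'][:3,:3])
E
```

```text
t: 2.25
eef_pos: [0.52, -0.1035, 0.3802]
ee_rot: [0.962, 1.571, -2.186]
force: [0.2, 0.3, 1.3]
width: 0.0875
pos [ 0.52   -0.1035  0.3802] yaw 3.1354 q6 -0.18 w 0.0875 F [0.1643 0.2757 1.2905] t 2.25
row [ 0.0002 -0.0035  0.    ] [-0.0062  0.0001 -0.0002]
[ 0.519  -0.1864  0.5389] [[-1.      0.0064 -0.0011]
 [-0.0058 -0.9518 -0.3067]
 [-0.003  -0.3066  0.9518]]
```

View pics/w1.png

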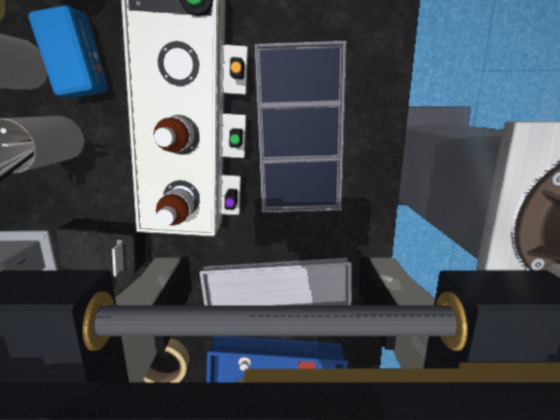

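```bash
python3 - <<'E'
from h import *
f=snap('wrist','w2.png'); im=cv2.imread('pics/w2.png')
cv2.imwrite('pics/w2z.png',cv2.resize(im[0:255,110:370],None,fx=3,fy=2.35,interpolation=cv2.INTER_CUBIC))
hsv=cv2.cvtColor(im,cv2.COLOR_BGR2HSV)
for n,lo,hi in[('amber',(12,150,120),(25,255,255)),('green',(55,120,60),(80,255,255)),('violet',(130,100,60),(150,255,255))]:
    m=cv2.inRange(hsv,lo,hi); m[250:]=0; k,_,st,ce=cv2.connectedComponentsWithStats(m)
    for i in range(1,k):
        if st[i,4]>15: print(n,st[i,4],ce[i],onz(f,*ce[i],.08))
g=cv2.cvtColor(im,cv2.COLOR_BGR2GRAY)
for p in [(166,135),(167,214)]: print('cap',onz(f,*p,.144))
E
```

```text
amber 90 [235.4333  66.9889] [ 0.5681 -0.2316  0.08  ]
green 70 [193.5857   1.8714] [ 0.6146 -0.303   0.08  ]
green 83 [234.494  138.9157] [ 0.5731 -0.1435  0.08  ]
violet 85 [229.3765 202.4706] [ 0.5841 -0.0558  0.08  ]
cap [ 0.6434 -0.1544  0.144 ]
cap [ 0.6521 -0.0598  0.144 ]
```

View pics/w2z.png

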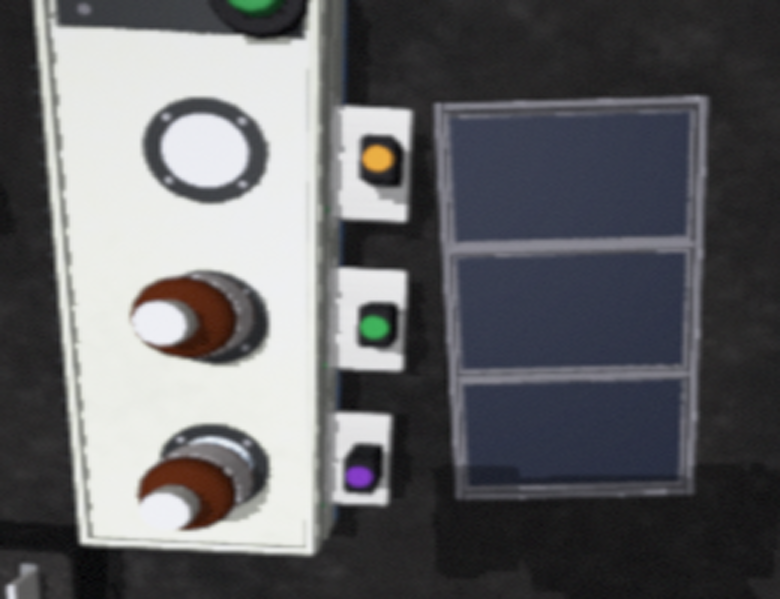

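```bash
python3 - <<'E'
from h import *
f=grab_frame('wrist')
Z=lambda u,v:(110+u/3-.35,v/2.35-.35)
def q(n,u,v,z): 
    p=onz(f,*Z(u,v),z); print(n,p); return p
w=q('winR',205,149.5,.072)
a=q('BL',79,543,.077); b=q('FL',315,553,.077); 
q('backedge top',38,0,.077); q('front edge top',320,0,.077)
for n,u,v in[('fR',436,103),('nR',707,97),('nL',692,492),('fL',459,497)]: q('ft '+n,u,v,.014)
g=np.array([.573,-.1437])
for n,u,v in[('am tl',343,107),('tr',411,110),('br',407,220),('vi tr',391,415),('br',387,504),('gr tr',407,270),('gr br',403,371)]: q(n,u,v,.042)
P=lambda u,v,z:onz(f,u,v,z)
for u,v in[(202,270),(351,262)]: print('jt',P(u,v,.022))
E
```

```text
winR [ 0.6416 -0.2374  0.072 ]
BL [ 0.7228 -0.0132  0.077 ]
FL [ 0.6085 -0.0058  0.077 ]
backedge top [ 0.7    -0.3069  0.077 ]
front edge top [ 0.588  -0.3061  0.077 ]
ft fR [ 0.5465 -0.2683  0.014 ]
ft nR [ 0.4202 -0.2706  0.014 ]
ft nL [ 0.4144 -0.0248  0.014 ]
ft fL [ 0.5402 -0.022   0.014 ]
am tl [ 0.5862 -0.2622  0.042 ]
tr [ 0.5562 -0.2605  0.042 ]
br [ 0.5599 -0.2018  0.042 ]
vi tr [ 0.5718 -0.0855  0.042 ]
br [ 0.5762 -0.0263  0.042 ]
gr tr [ 0.5609 -0.1736  0.042 ]
gr br [ 0.5649 -0.1132  0.042 ]
jt [0.6446 0.0793 0.022 ]
jt [0.3932 0.066  0.022 ]
```

```bash
python3 - <<'E'
from h import *
print(get_state()['q'])
rel((.6445,-.1537,.20),np.pi/2)
E
```

```text
[ 0.1729  0.0537 -0.0349  0.0001 -1.4817 -0.1804]
pos [ 0.5199 -0.1039  0.3805] yaw 3.1341 q6 -0.18 w 0.0871 F [-0.2706 -0.7279 -0.1385] t 2.4
row [ 0.1806  0.0489 -0.1249] [ 1.5633 -0.0004  0.0005]
```

```bash
python3 -m crank '[[0.18,0.049,-0.125,-1.63,0,0,0.7],[0.18,0.049,-0.125,-1.63,0,0,0.7],[0.18,0.049,-0.125,-1.63,0,0,0.7],[0.18,0.049,-0.125,-1.63,0,0,0.7],[0.18,0.049,-0.125,-1.63,0,0,0.7],[0.18,0.049,-0.125,-1.63,0,0,0.7],[0.18,0.049,-0.125,-1.63,0,0,0.7],[0.18,0.049,-0.125,-1.63,0,0,0.7],[0.18,0.049,-0.125,-1.63,0,0,0.7],[0.18,0.049,-0.125,-1.63,0,0,0.7]]' 30; python3 - <<'E'
from h import *
rel((.6445,-.1537,.20),np.pi/2-.068)
E
```

```text
t: 3.65
eef_pos: [0.6448, -0.1536, 0.2004]
ee_rot: [1.426, 1.571, -0.093]
force: [0.7, -0.2, -1.2]
width: 0.0614
pos [ 0.6448 -0.1536  0.2004] yaw -1.5197 q6 1.562 w 0.0614 F [ 0.7047 -0.1664 -1.2314] t 3.65
row [ 0.0004 -0.0003  0.0001] [-3.0225  0.0004  0.    ]
```

```bash
python3 -m crank '[[0,0,0,1.63,0,0,0.7],[0,0,0,1.63,0,0,0.7],[0,0,0,1.63,0,0,0.7],[0,0,0,1.63,0,0,0.7],[0,0,0,1.63,0,0,0.7],[0,0,0,1.63,0,0,0.7],[0,0,0,1.63,0,0,0.7],[0,0,0,1.63,0,0,0.7],[0,0,0,1.63,0,0,0.7]]' 30;python3 -m crank '[[0,0,0,1.63,0,0,0.7],[0,0,0,1.63,0,0,0.7],[0,0,0,1.63,0,0,0.7],[0,0,0,1.63,0,0,0.7],[0,0,0,1.63,0,0,0.7],[0,0,0,1.63,0,0,0.7],[0,0,0,1.63,0,0,0.7],[0,0,0,1.63,0,0,0.7],[0,0,0,1.63,0,0,0.7]]' 30; python3 - <<'E'
from h import *
rel((.6445,-.1537,.085),np.pi/2-.068)
snap('wrist','w3.png')
E
```

```text
t: 4.78
eef_pos: [0.645, -0.1532, 0.2003]
ee_rot: [2.974, 1.571, -0.183]
force: [-0.0, -0.1, -0.1]
width: 0.0615
t: 5.9
eef_pos: [0.6449, -0.1532, 0.2003]
ee_rot: [-1.59, 1.571, -0.094]
force: [0.0, 0.2, -0.2]
width: 0.0614
pos [ 0.6449 -0.1532  0.2003] yaw 1.4961 q6 -1.706 w 0.0614 F [ 0.0245  0.1579 -0.2396] t 5.9
row [ 0.1153  0.0004 -0.0005] [-0.0067 -0.      0.0002]
```

View pics/w3.png

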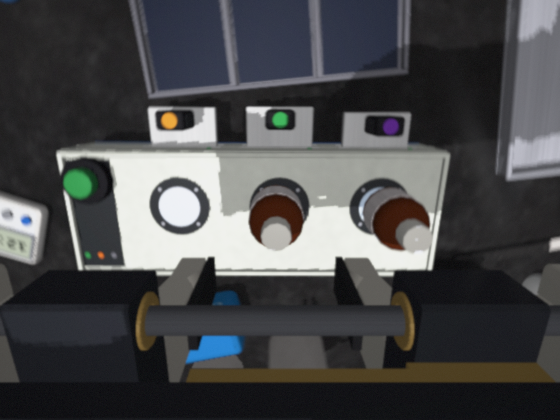

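```bash
python3 - <<'E'
from h import *
f=grab_frame('wrist')
print(onz(f,276,231,.144),onz(f,415,234,.144), onz(f,179,205,.072), onz(f,80,183,.08),onz(f,80,183,.085))
E
python3 -m crank '[[0.06,0,0,0,0,0,0.7],[0.115,0,0,0,0,0,0.7],[0.115,0,0,0,0,0,0.7],[0.115,0,0,0,0,0,0.7],[0.115,0,0,0,0,0,0.2],[0.115,0,0,0,0,0,0.2],[0.115,0,0,0,0,0,0.2],[0.115,0,0,0,0,0,0.2],[0.115,0,0,0,0,0,0.2]]' 20
```

```text
[ 0.6429 -0.1515  0.144 ] [ 0.6526 -0.0575  0.144 ] [ 0.6389 -0.2367  0.072 ] [ 0.611  -0.3138  0.08  ] [ 0.6101 -0.3108  0.085 ]
t: 7.12
eef_pos: [0.6458, -0.1526, 0.0865]
ee_rot: [-1.632, 1.569, -0.126]
force: [-2.1, 1.2, 6.4]
width: 0.0424
```

```bash
python3 -m crank '[[-0.03,0,0,0,0,0,0.2],[-0.08,0,0,0,0,0,0.2],[-0.12,0,0,0,0,0,0.2],[-0.12,0,0,0,0,0,0.2],[-0.12,0,0,0,0,0,0.2]]'; python3 - <<'E'
from h import *
rel((.4587,.114,.15),np.pi+.044)
E
```

```text
t: 7.75
eef_pos: [0.6446, -0.1524, 0.2046]
ee_rot: [0.984, 1.57, 2.489]
force: [0.0, -0.7, -1.0]
width: 0.0425
pos [ 0.6446 -0.1524  0.2046] yaw 1.5053 q6 -1.697 w 0.0425 F [ 0.0206 -0.7004 -0.9878] t 7.75
row [0.0549 0.2029 0.2537] [-1.6803  0.0011 -0.0002]
```

```bash
python3 -m crank '[[0.0,0.203,0.254,-1.68,0,0,0.2],[0.0,0.203,0.254,-1.68,0,0,0.2],[0.0,0.203,0.254,-1.68,0,0,0.2],[0.0,0.203,0.254,-1.68,0,0,0.2],[0.0,0.203,0.254,-1.68,0,0,0.2],[0.055,0.203,0.254,-1.68,0,0,0.2],[0.055,0.203,0.254,-1.68,0,0,0.2],[0.055,0.203,0.254,-1.68,0,0,0.2],[0.055,0.203,0.254,-1.68,0,0,0.2],[0.055,0.203,0.254,-1.68,0,0,0.2]]'; python3 - <<'E'
from h import *
rel((.4587,.114,.0185),np.pi+.044)
snap('wrist','w4.png'); snap('side','s4.png')
E
```

```text
t: 9.0
eef_pos: [0.4583, 0.1136, 0.149]
ee_rot: [0.516, 1.568, -2.582]
force: [0.1, -0.6, -0.7]
width: 0.0423
pos [0.4583 0.1136 0.149 ] yaw -3.0988 q6 -0.618 w 0.0423 F [ 0.1117 -0.5855 -0.6738] t 9.0
row [ 0.1305 -0.0005 -0.0007] [-0.0012  0.0021 -0.0012]
```

View pics/w4.png

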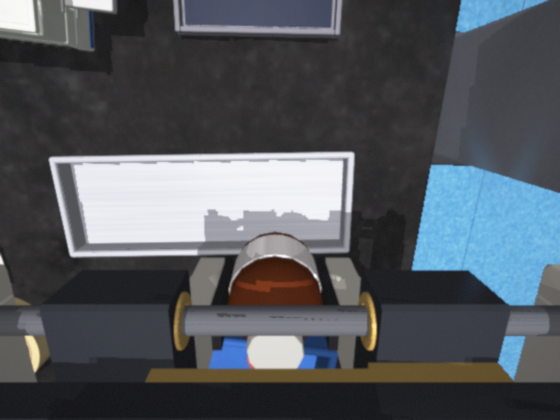

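View pics/s4.png

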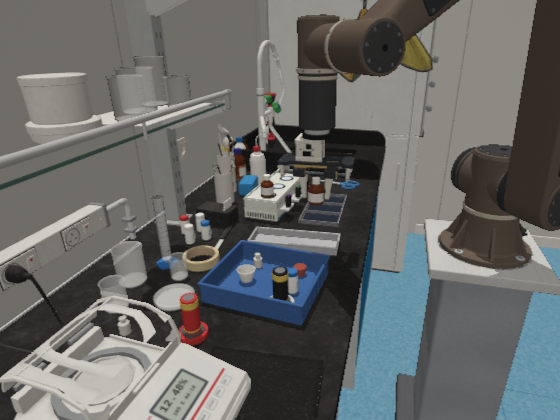

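```bash
python3 - <<'E'
from h import *
f=grab_frame('wrist'); C=[onz(f,*p,.022) for p in[(53,158),(353,154),(350,250),(72,255)]]
print(np.array(C), np.mean(C,0)); print(proj(grab_frame('side'),get_state()['eef_pos']))
E
```

```text
[[0.6464 0.081  0.022 ]
 [0.3943 0.0677 0.022 ]
 [0.3874 0.1551 0.022 ]
 [0.6432 0.1703 0.022 ]] [0.5178 0.1185 0.022 ]
[315.0651 197.1096]
```

```bash
python3 -m crank '[[0.05,0,0,0,0,0,0.2],[0.1,0,0,0,0,0,0.2],[0.12,0,0,0,0.001,-0.001,0.2],[0.126,0,0,0,0.002,-0.001,0.2],[0.129,0,0,0,0.002,-0.001,0.2],[0.1305,0,0,0,0.002,-0.001,0.2],[0.1305,0,0,0,0.002,-0.001,0.2],[0.1305,0,0,0,0.002,-0.001,0.2]]'; python3 - <<'E'
from h import *
rel((.4587,.114,.0175),np.pi+.044)
E
```

```text
t: 10.2
eef_pos: [0.4595, 0.1143, 0.0202]
ee_rot: [-2.632, 1.567, 0.554]
force: [0.1, -0.5, -0.9]
width: 0.0423
pos [0.4595 0.1143 0.0202] yaw -3.0976 q6 -0.618 w 0.0423 F [ 0.1382 -0.5011 -0.9148] t 10.2
row [0.0027 0.0003 0.0008] [-0.     -0.003   0.0017]
```

```bash
python3 -m crank '[[0.001,0,0,0,-0.003,0.002,0.2],[0.002,0,0,0,-0.003,0.002,0.2],[0.003,0,0,0,-0.003,0.002,0.2],[0.003,0,0,0,-0.003,0.002,0.2]]'; 
```

```text
t: 10.7
eef_pos: [0.4593, 0.1141, 0.0174]
ee_rot: [1.012, 1.57, -2.086]
force: [-4.3, -0.4, 11.9]
width: 0.0425
```

```bash
python3 -m crank '[[0,0,0,0,0,0,0.7],[0,0,0,0,0,0,0.7],[0,0,0,0,0,0,0.7],[-0.04,0,0,0,0,0,0.7],[-0.10,0,0,0,0,0,0.7],[-0.15,0,0,0,0,0,0.7],[-0.19,0,0,0,0,0,0.7],[-0.19,0,0,0,0,0,0.7]]'; python3 - <<'E'
from h import *
snap('wrist','w5.png')
rel((.6525,-.058,.20),np.pi/2-.068)
E
```

```text
t: 11.7
eef_pos: [0.461, 0.1152, 0.2099]
ee_rot: [-2.702, 1.566, 0.483]
force: [-0.1, 0.0, 0.3]
width: 0.0614
pos [0.4598 0.1147 0.2078] yaw -3.0977 q6 -0.617 w 0.0614 F [-0.4383 -0.3653 -1.486 ] t 11.75
row [ 0.0079  0.181  -0.1849] [ 1.6827 -0.0003  0.0019]
```

View pics/w5.png

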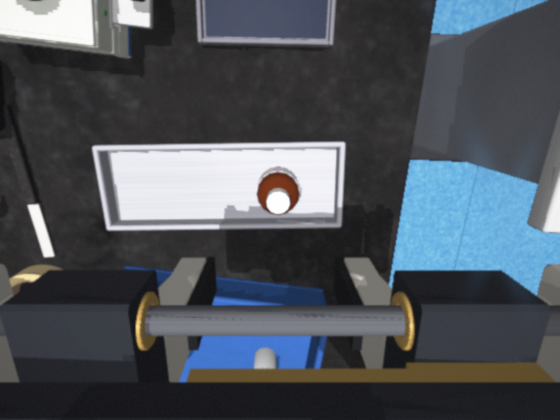

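```bash
python3 -m crank '[[0.008,0.181,-0.185,1.683,0,0,0.7],[0.008,0.181,-0.185,1.683,0,0,0.7],[0.008,0.181,-0.185,1.683,0,0,0.7],[0.008,0.181,-0.185,1.683,0,0,0.7],[0.008,0.181,-0.185,1.683,0,0,0.7],[0.008,0.181,-0.185,1.683,0,0,0.7],[0.008,0.181,-0.185,1.683,0,0,0.7],[0.008,0.181,-0.185,1.683,0,0,0.7],[0.008,0.181,-0.185,1.683,0,0,0.7],[0.008,0.181,-0.185,1.683,0,0,0.7]]'; python3 - <<'E'
from h import *
f=snap('wrist','w6.png')
rel((.6525,-.058,.085),np.pi/2-.068)
E
```

```text
t: 13.0
eef_pos: [0.6514, -0.0585, 0.1967]
ee_rot: [1.965, 1.567, -2.814]
force: [-0.2, 0.4, 0.0]
width: 0.0612
pos [ 0.6515 -0.0585  0.1971] yaw 1.5066 q6 -1.844 w 0.0612 F [-0.0455  0.1987 -0.0954] t 13.05
row [ 0.112  -0.0013  0.0007] [ 0.0038 -0.0015 -0.0032]
```

View pics/w6.png

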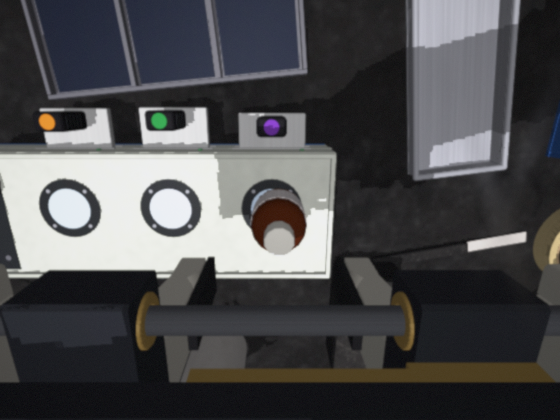

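```bash
python3 - <<'E'
from h import *
f=grab_frame('wrist')
print(onz(f,279,235,.144), onz(f,170.5,208,.072), onz(f,69.5,208,.072), onz(f,270.5,127,.08))
E
python3 -m crank '[[0.06,-0.001,0.001,0.004,-0.001,-0.003,0.7],[0.11,-0.001,0.001,0.004,-0.001,-0.003,0.7],[0.11,-0.001,0.001,0.004,-0.001,-0.003,0.7],[0.11,-0.001,0.001,0.004,-0.001,-0.003,0.7],[0.11,-0.001,0.001,0.004,-0.001,-0.003,0.2],[0.11,-0.001,0.001,0.004,-0.001,-0.003,0.2],[0.11,-0.001,0.001,0.004,-0.001,-0.003,0.2],[0.11,-0.001,0.001,0.004,-0.001,-0.003,0.2],[0.11,-0.001,0.001,0.004,-0.001,-0.003,0.2]]' 20
python3 -m crank '[[-0.03,0,0,0,0,0,0.2],[-0.08,0,0,0,0,0,0.2],[-0.12,0,0,0,0,0,0.2],[-0.12,0,0,0,0,0,0.2],[-0.12,0,0,0,0,0,0.2]]'; python3 - <<'E'
from h import *
rel((.5787,.1208,.15),np.pi+.05)
E
```

```text
[ 0.651 -0.055  0.144] [ 0.6477 -0.1491  0.072 ] [ 0.6421 -0.2374  0.072 ] [ 0.5843 -0.057   0.08  ]
t: 14.22
eef_pos: [0.6539, -0.0575, 0.0902]
ee_rot: [-1.526, 1.566, -0.027]
force: [-1.5, 1.2, 6.8]
width: 0.0425
t: 14.85
eef_pos: [0.6522, -0.0575, 0.2081]
ee_rot: [-1.336, 1.569, 0.162]
force: [-0.3, 0.4, -1.3]
width: 0.0424
pos [ 0.6522 -0.0575  0.2081] yaw 1.4983 q6 -1.853 w 0.0424 F [-0.2517  0.3647 -1.3381] t 14.85
row [0.0581 0.0863 0.1725] [-1.6932 -0.0009  0.0013]
```

```bash
python3 -m crank '[[0.0,0.086,0.1725,-1.693,0,0,0.2],[0.0,0.086,0.1725,-1.693,0,0,0.2],[0.0,0.086,0.1725,-1.693,0,0,0.2],[0.0,0.086,0.1725,-1.693,0,0,0.2],[0.0,0.086,0.1725,-1.693,0,0,0.2],[0.058,0.086,0.1725,-1.693,0,0,0.2],[0.058,0.086,0.1725,-1.693,0,0,0.2],[0.058,0.086,0.1725,-1.693,0,0,0.2],[0.058,0.086,0.1725,-1.693,0,0,0.2],[0.058,0.086,0.1725,-1.693,0,0,0.2]]'; python3 - <<'E'
from h import *
rel((.5787,.1208,.0222),np.pi+.05)
E
```

```text
t: 16.1
eef_pos: [0.5788, 0.1203, 0.149]
ee_rot: [1.309, 1.569, -1.784]
force: [-0.4, -0.8, -0.1]
width: 0.0425
pos [0.5788 0.1203 0.149 ] yaw -3.0927 q6 -0.488 w 0.0425 F [-0.3938 -0.7881 -0.0774] t 16.1
row [ 0.1268 -0.0007  0.    ] [-0.0011  0.0004 -0.0013]
```

```bash
python3 -m crank '[[0.05,0,0,0,0,0,0.2],[0.1,0,0,0,0,0,0.2],[0.118,0,0,0,0,-0.001,0.2],[0.124,0,0,0,0,-0.001,0.2],[0.126,0,0,0,0,-0.001,0.2],[0.127,0,0,0,0,-0.001,0.2],[0.128,0,0,0,0,-0.001,0.2],[0.129,0,0,0,0,-0.001,0.2],[0.129,0,0,0,0,-0.001,0.2]]'; python3 - <<'E'
from h import *
rel((.5787,.1208,.0212),np.pi+.05)
E
```

```text
t: 17.23
eef_pos: [0.5799, 0.1206, 0.0217]
ee_rot: [-2.809, 1.568, 0.383]
force: [0.1, -0.3, -0.7]
width: 0.0425
pos [0.5799 0.1206 0.0217] yaw -3.0918 q6 -0.486 w 0.0425 F [ 0.0929 -0.2985 -0.7191] t 17.23
row [ 0.0005 -0.0002  0.0012] [-0.0002 -0.0024  0.0008]
```

```bash
python3 -m crank '[[0.001,0,0,0,-0.002,0,0.2],[0.002,0,0,0,-0.002,0,0.2],[0.002,0,0,0,-0.002,0,0.2]]'; python3 -m crank '[[0,0,0,0,0,0,0.7],[0,0,0,0,0,0,0.7],[0,0,0,0,0,0,0.7],[-0.04,0,0,0,0,0,0.7],[-0.10,0,0,0,0,0,0.7],[-0.15,0,0,0,0,0,0.7],[-0.19,0,0,0,0,0,0.7],[-0.19,0,0,0,0,0,0.7]]'; python3 - <<'E'
from h import *
snap('wrist','w7.png')
rel((.5735,-.1437,.18),np.pi/2-.068)
E
```

```text
t: 17.6
eef_pos: [0.5801, 0.1206, 0.0211]
ee_rot: [-2.528, 1.57, 0.664]
force: [-5.2, -0.2, 14.5]
width: 0.0423
t: 18.6
eef_pos: [0.5817, 0.1212, 0.2132]
ee_rot: [-2.695, 1.564, 0.497]
force: [0.4, -0.5, -0.4]
width: 0.0613
pos [0.5804 0.1209 0.2108] yaw -3.0917 q6 -0.484 w 0.0613 F [ 0.5469  0.0628 -1.1824] t 18.65
row [0.0302 0.2639 0.0202] [ 1.6887 -0.0002  0.0039]
```

View pics/w7.png

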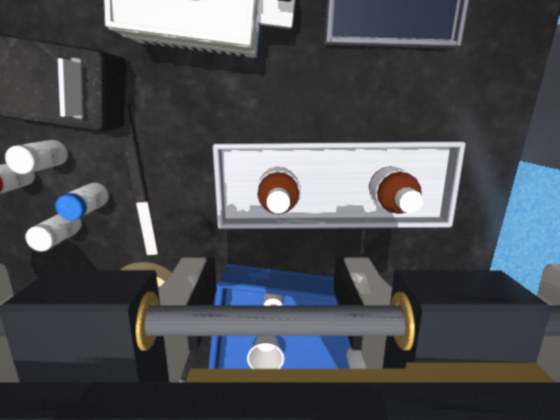

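```bash
python3 -m crank '[[0.03,0.264,0.02,1.69,0,0,0.5],[0.03,0.264,0.02,1.69,0,0,0.5],[0.03,0.264,0.02,1.69,0,0,0.5],[0.03,0.264,0.02,1.69,0,0,0.5],[0.03,0.264,0.02,1.69,0,0,0.5],[0.03,0.264,0.02,1.69,0,0,0.5],[0.03,0.264,0.02,1.69,0,0,0.5],[0.03,0.264,0.02,1.69,0,0,0.5],[0.03,0.264,0.02,1.69,0,0,0.5],[0.03,0.264,0.02,1.69,0,0,0.5]]'; python3 - <<'E'
from h import *
f=snap('wrist','w8.png')
rel((.5728,-.1437,.05),np.pi/2-.068)
E
```

```text
t: 19.9
eef_pos: [0.5723, -0.1441, 0.1777]
ee_rot: [1.357, 1.568, 2.86]
force: [-0.6, -1.1, -0.2]
width: 0.0439
pos [ 0.5725 -0.1442  0.1779] yaw 1.5053 q6 -1.719 w 0.0435 F [0.262  0.4174 0.042 ] t 19.95
row [ 0.1279 -0.0006  0.0004] [ 0.0025  0.0005 -0.0022]
```

View pics/w8.png

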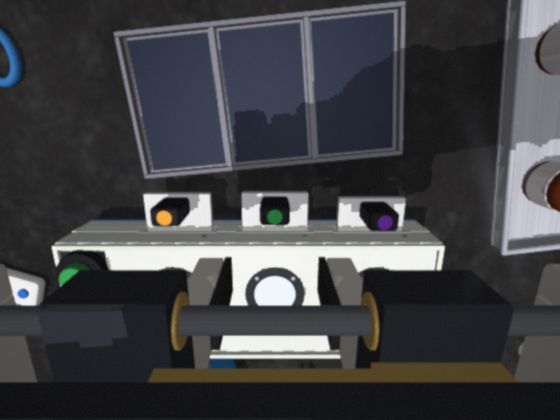

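```bash
python3 - <<'E'
from h import *
f=grab_frame('wrist')
print(onz(f,275,216,.08),onz(f,164.5,217,.08),onz(f,385.5,222,.08),onz(f,275,292,.072))
print([onz(f,*p,.014) for p in[(117,33),(404,3),(403,155),(145,177)]])
print([onz(f,*p,.042) for p in[(144,194),(211,194),(241,192),(307,192),(338,196),(404,197)]])
E
python3 -m crank '[[0.05,0,0,0.002,0,-0.002,0.5],[0.1,0,0,0.002,0,-0.002,0.5],[0.128,0,0,0.002,0,-0.002,0.5],[0.128,0,0,0.002,0,-0.002,0.5],[0.128,0,0,0.002,0,-0.002,0.5]]' 20; python3 - <<'E'
from h import *
rel((.5728,-.1437,.05),np.pi/2-.068)
E
```

```text
[ 0.5731 -0.1432  0.08  ] [ 0.5682 -0.2312  0.08  ] [ 0.584  -0.0551  0.08  ] [ 0.6465 -0.148   0.072 ]
[array([ 0.4218, -0.2684,  0.014 ]), array([ 0.4153, -0.0249,  0.014 ]), array([ 0.542 , -0.0195,  0.014 ]), array([ 0.5469, -0.2672,  0.014 ])]
[array([ 0.5572, -0.2597,  0.042 ]), array([ 0.5611, -0.1998,  0.042 ]), array([ 0.561 , -0.1728,  0.042 ]), array([ 0.5649, -0.1139,  0.042 ]), array([ 0.5705, -0.0862,  0.042 ]), array([ 0.5753, -0.027 ,  0.042 ])]
t: 20.62
eef_pos: [0.5739, -0.1442, 0.0523]
ee_rot: [-1.442, 1.568, 0.06]
force: [0.9, -0.3, 1.2]
width: 0.0439
pos [ 0.5739 -0.1442  0.0523] yaw 1.5015 q6 -1.724 w 0.0439 F [ 0.8976 -0.3013  1.2419] t 20.62
row [0.0023 0.0012 0.0004] [-0.0013  0.0004  0.0031]
```

```bash
python3 -m crank '[[0.002,0.001,0,-0.001,0,0.003,0.5],[0.002,0.001,0,-0.001,0,0.003,0.1],[0.002,0.001,0,-0.001,0,0.003,0.1],[0.002,0.001,0,-0.001,0,0.003,0.1],[0.002,0.001,0,-0.001,0,0.003,0.1],[0.002,0.001,0,-0.001,0,0.003,0.1],[0.002,0.001,0,-0.001,0,0.003,0.1]]' 20; python3 - <<'E'
from h import *
u=np.array([-.9977,.068,0])
s=get_state(); rel(s['eef_pos']+u*.1+[0,0,.0005],np.pi/2-.068)
E
```

```text
t: 21.5
eef_pos: [0.5722, -0.144, 0.0497]
ee_rot: [0.782, 1.57, 2.283]
force: [-1.8, 1.5, 6.0]
width: 0.0236
pos [ 0.5722 -0.144   0.0497] yaw 1.5008 q6 -1.724 w 0.0236 F [-1.785   1.523   5.9788] t 21.5
row [-0.0004  0.1    -0.0002] [-0.002   0.0006 -0.0006]
```

```bash
python3 -m crank '[[-0.001,0.0,0,0,0,0,0.1],[-0.001,0.012,0,0,0,0,0.1],[-0.001,0.025,0,0,0,0,0.1],[-0.001,0.04,0,0,0,0,0.1],[-0.001,0.055,0,0,0,0,0.1],[-0.001,0.07,0,0,0,0,0.1],[-0.001,0.085,0,0,0,0,0.1],[-0.001,0.1,0,0,0,0,0.1],[-0.001,0.105,0,0,0,0,0.1],[-0.001,0.105,0,0,0,0,0.1]]'; python3 - <<'E'
from h import *
snap('side','s9.png');snap('scene','c9.png')
rel((.438,-.1465,.12),np.pi/2+.025)
E
```

```text
t: 22.75
eef_pos: [0.4674, -0.1366, 0.0506]
ee_rot: [0.673, 1.57, 2.174]
force: [0.2, 0.1, -0.7]
width: 0.0241
pos [ 0.468  -0.1366  0.0505] yaw 1.5008 q6 -1.76 w 0.0239 F [ 0.1094 -0.8329  0.2312] t 22.85
row [-0.0695  0.0292 -0.0119] [-0.095   0.0006 -0.0004]
```

View pics/s9.png

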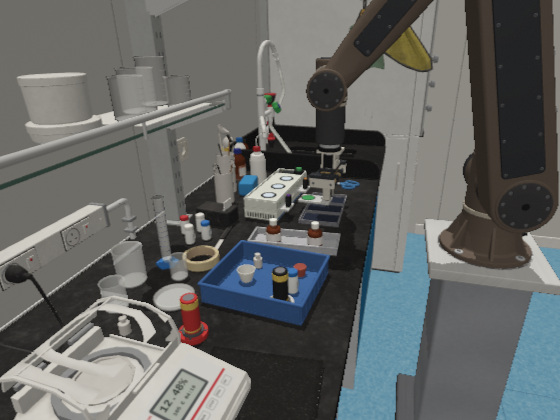

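```bash
python3 -m crank '[[0,0.015,-0.006,-0.05,0,0,0.1],[0,0.029,-0.012,-0.095,0,0,0.1],[0,0.029,-0.012,-0.095,0,0,0.1],[0.01,0.029,-0.012,-0.095,0,0,0.1],[0.02,0.029,-0.012,-0.095,0,0,0.1],[0.026,0.029,-0.012,-0.095,0,0,0.1],[0.026,0.029,-0.012,-0.095,0,0,0.1]]'; python3 - <<'E'
from h import *
snap('wrist','w10.png')
rel((.438,-.1465,.0205),np.pi/2+.025)
E
```

```text
t: 23.72
eef_pos: [0.4372, -0.1465, 0.0236]
ee_rot: [1.354, 1.568, 2.949]
force: [0.4, -0.3, -0.4]
width: 0.0239
pos [ 0.4375 -0.1466  0.024 ] yaw 1.5957 q6 -1.65 w 0.0237 F [ 0.1451 -0.1114 -1.4208] t 23.77
row [ 0.0035 -0.0006  0.    ] [-0.0001  0.0006 -0.0019]
```

View pics/w10.png

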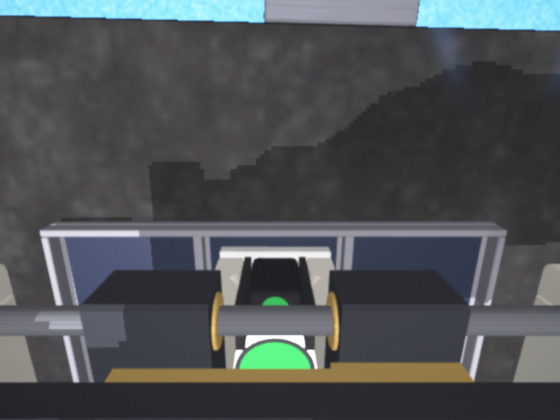

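Inside the middle compartment, plate clear of ribs (205 and 345) and front wall (230). Lower, release.

```bash
python3 -m crank '[[0.002,-0.001,0,0,0,-0.002,0.1],[0.0035,-0.001,0,0,0,-0.002,0.1],[0.0042,-0.001,0,0,0,-0.002,0.1],[0.0042,-0.001,0,0,0,-0.002,0.1]]'; python3 -m crank '[[0,0,0,0,0,0,0.45],[0,0,0,0,0,0,0.45],[0,0,0,0,0,0,0.45],[-0.04,0,0,0,0,0,0.45],[-0.10,0,0,0,0,0,0.45],[-0.15,0,0,0,0,0,0.45],[-0.15,0,0,0,0,0,0.45]]'; python3 - <<'E'
from h import *
snap('wrist','w11.png')
rel((.584,-.056,.16),np.pi/2-.068)
rel((.5682,-.2317,.16),np.pi/2-.068)
E
```

```text
t: 24.28
eef_pos: [0.4386, -0.1465, 0.0203]
ee_rot: [-1.002, 1.569, 0.594]
force: [0.3, 0.5, -1.2]
width: 0.0243
t: 25.15
eef_pos: [0.441, -0.1467, 0.1744]
ee_rot: [-1.511, 1.561, 0.085]
force: [-0.8, 0.5, -0.3]
width: 0.0393
pos [ 0.4394 -0.1465  0.1721] yaw 1.5956 q6 -1.65 w 0.0394 F [-0.4808 -0.2042 -1.2233] t 25.2
row [ 0.013  -0.1467  0.0869] [0.0928 0.0014 0.0055]
pos [ 0.4394 -0.1465  0.1721] yaw 1.5956 q6 -1.65 w 0.0394 F [-0.4808 -0.2042 -1.2233] t 25.2
row [ 0.0127 -0.1265 -0.0883] [0.0928 0.0014 0.0055]
```

View pics/w11.png

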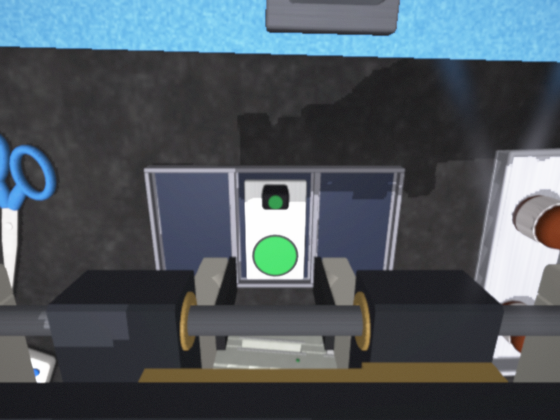

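```bash
python3 -m crank '[[0.013,-0.147,0.087,0.093,0.001,0,0.45],[0.013,-0.147,0.087,0.093,0.001,0,0.45],[0.013,-0.147,0.087,0.093,0.001,0,0.45],[0.013,-0.147,0.087,0.093,0.001,0,0.45],[0.013,-0.147,0.087,0.093,0.001,0,0.45]]'; python3 - <<'E'
from h import *
rel((.584,-.0558,.05),np.pi/2-.068)
E
```

```text
t: 25.82
eef_pos: [0.5821, -0.0561, 0.1557]
ee_rot: [1.934, 1.568, -2.846]
force: [-0.9, -0.1, 0.2]
width: 0.0392
pos [ 0.5821 -0.0561  0.1557] yaw 1.5027 q6 -1.877 w 0.0392 F [-0.9043 -0.103   0.2188] t 25.82
row [ 0.1057 -0.0021  0.0005] [-0.0001 -0.0008 -0.0022]
```

```bash
python3 -m crank '[[0.05,0,0,0,0,0,0.45],[0.09,-0.001,0,0,0,0,0.45],[0.104,-0.001,0,0,0,0,0.45],[0.104,-0.001,0,0,0,0,0.45],[0.104,-0.001,0,0,0,0,0.45],[0.104,-0.001,0,0,0,0,0.45]]' 20; python3 - <<'E'
from h import *
rel((.584,-.0558,.05),np.pi/2-.068)
E
```

```text
t: 26.58
eef_pos: [0.5852, -0.056, 0.055]
ee_rot: [-1.438, 1.567, 0.065]
force: [-0.3, 0.3, 0.7]
width: 0.0394
pos [ 0.5852 -0.056   0.055 ] yaw 1.5026 q6 -1.877 w 0.0394 F [-0.289   0.2809  0.6873] t 26.57
row [0.005  0.0013 0.0001] [-0.0002  0.0005  0.0036]
```

```bash
python3 -m crank '[[0.004,0.001,0,0,0,0.003,0.45],[0.004,0.001,0,0,0,0.003,0.45],[0.004,0.001,0,0,0,0.003,0.1],[0.004,0.001,0,0,0,0.003,0.1],[0.004,0.001,0,0,0,0.003,0.1],[0.004,0.001,0,0,0,0.003,0.1],[0.004,0.001,0,0,0,0.003,0.1]]' 20; python3 - <<'E'
from h import *
u=np.array([-.9977,.068,0])
s=get_state(); rel(s['eef_pos']+u*.1,np.pi/2-.068)
E
```

```text
t: 27.45
eef_pos: [0.5833, -0.0561, 0.0494]
ee_rot: [1.661, 1.569, -3.119]
force: [0.5, 0.2, -0.3]
width: 0.024
pos [ 0.5833 -0.0561  0.0494] yaw 1.5026 q6 -1.876 w 0.024 F [ 0.4574  0.1579 -0.2627] t 27.45
row [ 0.0002  0.1    -0.    ] [-0.0002 -0.0002 -0.002 ]
```

```bash
python3 -m crank '[[-0.001,0.0,0,0,0,0,0.1],[-0.001,0.012,0,0,0,0,0.1],[-0.001,0.025,0,0,0,0,0.1],[-0.001,0.04,0,0,0,0,0.1],[-0.001,0.055,0,0,0,0,0.1],[-0.001,0.07,0,0,0,0,0.1],[-0.001,0.085,0,0,0,0,0.1],[-0.001,0.1,0,0,0,0,0.1],[-0.001,0.105,0,0,0,0,0.1],[-0.001,0.105,0,0,0,0,0.1]]'; python3 - <<'E'
from h import *
rel((.436,-.0645,.05),np.pi/2+.025)
E
```

```text
t: 28.7
eef_pos: [0.4786, -0.0488, 0.0509]
ee_rot: [1.618, 1.569, 3.121]
force: [0.3, 0.2, -0.9]
width: 0.0242
pos [ 0.4786 -0.0488  0.0509] yaw 1.503 q6 -1.946 w 0.0242 F [ 0.2506  0.1872 -0.8735] t 28.7
row [ 0.0009  0.0415 -0.0186] [-0.0928 -0.     -0.0014]
```

```bash
python3 -m crank '[[0,0.02,-0.009,-0.05,0,0,0.1],[0,0.0415,-0.0186,-0.093,0,0,0.1],[0,0.0415,-0.0186,-0.093,0,0,0.1],[0.01,0.0415,-0.0186,-0.093,0,0,0.1],[0.02,0.0415,-0.0186,-0.093,0,0,0.1],[0.026,0.0415,-0.0186,-0.093,0,0,0.1],[0.026,0.0415,-0.0186,-0.093,0,0,0.1]]'; python3 - <<'E'
from h import *
snap('wrist','w12.png')
rel((.436,-.0645,.0202),np.pi/2+.025)
E
```

```text
t: 29.58
eef_pos: [0.4355, -0.0647, 0.0239]
ee_rot: [1.698, 1.567, -2.99]
force: [-0.8, 0.0, -1.5]
width: 0.0236
pos [ 0.4358 -0.0646  0.0243] yaw 1.5957 q6 -1.848 w 0.0239 F [-0.0689  0.1603 -0.571 ] t 29.62
row [ 0.0041 -0.0003  0.0001] [-0.0001 -0.0003 -0.003 ]
```

View pics/w12.png

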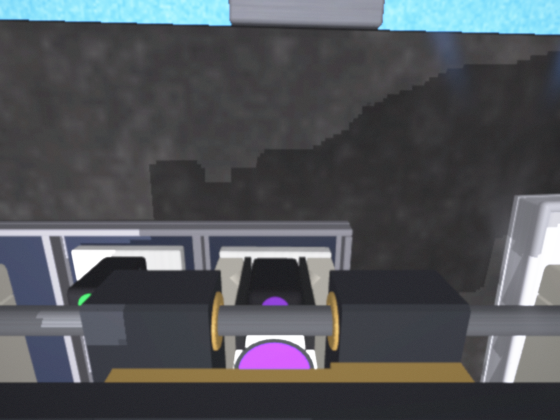

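Violet sits within the left compartment (rib at 203, wall at 345), clear on all sides.

```bash
python3 -m crank '[[0.002,0,0,0,0,-0.003,0.1],[0.004,0,0,0,0,-0.003,0.1],[0.0048,0,0,0,0,-0.003,0.1],[0.0048,0,0,0,0,-0.003,0.1]]'; python3 -m crank '[[0,0,0,0,0,0,0.45],[0,0,0,0,0,0,0.45],[0,0,0,0,0,0,0.45],[-0.04,0,0,0,0,0,0.45],[-0.10,0,0,0,0,0,0.45],[-0.14,0,0,0,0,0,0.45],[-0.14,0,0,0,0,0,0.45]]'; python3 - <<'E'
from h import *
rel((.5682,-.2317,.16),np.pi/2-.068)
E
```

```text
t: 30.12
eef_pos: [0.4359, -0.0646, 0.02]
ee_rot: [-1.529, 1.57, 0.067]
force: [0.3, -0.2, -2.1]
width: 0.0239
t: 31.0
eef_pos: [0.4378, -0.0642, 0.1632]
ee_rot: [-1.399, 1.563, 0.197]
force: [0.6, 0.6, -0.5]
width: 0.0394
pos [ 0.4378 -0.0642  0.1632] yaw 1.596 q6 -1.85 w 0.0394 F [ 0.6409  0.5879 -0.5235] t 31.0
row [ 0.004  -0.1261 -0.1707] [0.0932 0.0018 0.0079]
```

```bash
python3 -m crank '[[0.002,-0.126,-0.171,0.093,0,0.003,0.45],[0.002,-0.126,-0.171,0.093,0,0.003,0.45],[0.002,-0.126,-0.171,0.093,0,0.003,0.45],[0.002,-0.126,-0.171,0.093,0,0.003,0.45],[0.002,-0.126,-0.171,0.093,0,0.003,0.45],[0.002,-0.126,-0.171,0.093,0,0.003,0.45]]'; python3 - <<'E'
from h import *
f=snap('wrist','w13.png')
rel((.5682,-.2315,.05),np.pi/2-.068)
E
```

```text
t: 31.75
eef_pos: [0.565, -0.2321, 0.1569]
ee_rot: [1.472, 1.567, 2.974]
force: [0.1, 0.2, 0.6]
width: 0.0392
pos [ 0.5651 -0.2318  0.1575] yaw 1.5029 q6 -1.569 w 0.0392 F [-0.6647  0.61   -0.3062] t 31.8
row [ 0.1075 -0.0034  0.0005] [ 0.0001  0.0002 -0.0031]
```

View pics/w13.png

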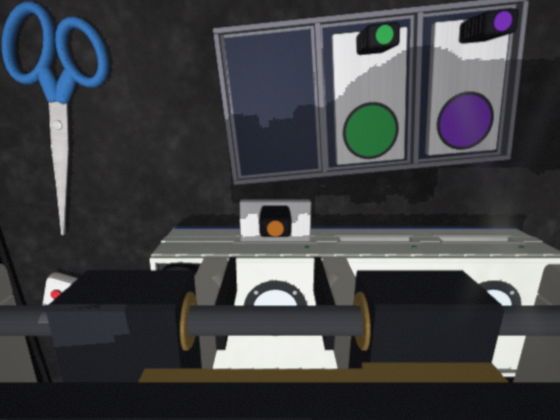

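Green and violet lie in their compartments; amber dot at (275,228) under the tool.

```bash
python3 -m crank '[[0.05,-0.002,0,0,0,-0.001,0.45],[0.09,-0.003,0,0,0,-0.001,0.45],[0.105,-0.003,0,0,0,-0.001,0.45],[0.105,-0.003,0,0,0,-0.001,0.45],[0.105,-0.003,0,0,0,-0.001,0.45],[0.105,-0.003,0,0,0,-0.001,0.45],[0.105,-0.003,0,0,0,-0.001,0.45]]' 20; python3 - <<'E'
from h import *
rel((.5682,-.2315,.05),np.pi/2-.068)
E
```

```text
t: 32.67
eef_pos: [0.5692, -0.2327, 0.0541]
ee_rot: [-1.684, 1.57, -0.181]
force: [0.6, 1.0, -0.0]
width: 0.0392
pos [ 0.5692 -0.2327  0.0541] yaw 1.5026 q6 -1.568 w 0.0392 F [ 0.6341  1.0345 -0.0396] t 32.67
row [0.0041 0.0011 0.0012] [-0.0002 -0.0001  0.0007]
```

```bash
python3 -m crank '[[0.004,0.001,0.001,0,0,0,0.45],[0.004,0.001,0.001,0,0,0,0.45],[0.004,0.001,0.001,0,0,0,0.1],[0.004,0.001,0.001,0,0,0,0.1],[0.004,0.001,0.001,0,0,0,0.1],[0.004,0.001,0.001,0,0,0,0.1],[0.004,0.001,0.001,0,0,0,0.1]]' 20; python3 - <<'E'
from h import *
u=np.array([-.9977,.068,0])
s=get_state(); rel(s['eef_pos']+u*.1,np.pi/2-.068)
E
```

```text
t: 33.55
eef_pos: [0.5678, -0.2316, 0.049]
ee_rot: [1.59, 1.57, 3.093]
force: [-0.4, -0.1, -0.3]
width: 0.0237
pos [ 0.5678 -0.2316  0.049 ] yaw 1.5026 q6 -1.57 w 0.0237 F [-0.3696 -0.0869 -0.2774] t 33.55
row [ 0.0001  0.1    -0.    ] [-0.0002 -0.     -0.001 ]
```

```bash
python3 -m crank '[[-0.001,0.0,0,0,0,0,0.1],[-0.001,0.012,0,0,0,0,0.1],[-0.001,0.025,0,0,0,0,0.1],[-0.001,0.04,0,0,0,0,0.1],[-0.001,0.055,0,0,0,0,0.1],[-0.001,0.07,0,0,0,0,0.1],[-0.001,0.085,0,0,0,0,0.1],[-0.001,0.1,0,0,0,0,0.1],[-0.001,0.105,0,0,0,0,0.1],[-0.001,0.105,0,0,0,0,0.1]]'; python3 - <<'E'
from h import *
rel((.440,-.2270,.05),np.pi/2+.025)
E
```

```text
t: 34.8
eef_pos: [0.463, -0.2245, 0.0503]
ee_rot: [1.765, 1.57, -3.016]
force: [0.2, 1.1, -1.0]
width: 0.0237
pos [ 0.463  -0.2245  0.0503] yaw 1.5026 q6 -1.57 w 0.0237 F [ 0.2192  1.0937 -0.9858] t 34.8
row [ 0.0004  0.0228 -0.0041] [-0.0932 -0.0001 -0.0005]
```

```bash
python3 -m crank '[[0,0.012,-0.002,-0.05,0,0,0.1],[0,0.023,-0.004,-0.093,0,0,0.1],[0,0.023,-0.004,-0.093,0,0,0.1],[0.01,0.023,-0.004,-0.093,0,0,0.1],[0.02,0.023,-0.004,-0.093,0,0,0.1],[0.026,0.023,-0.004,-0.093,0,0,0.1],[0.026,0.023,-0.004,-0.093,0,0,0.1]]'; python3 - <<'E'
from h import *
snap('wrist','w14.png')
rel((.440,-.2270,.02),np.pi/2+.025)
E
```

```text
t: 35.67
eef_pos: [0.4393, -0.2268, 0.0233]
ee_rot: [1.473, 1.568, 3.069]
force: [-0.3, 0.3, -0.7]
width: 0.0238
pos [ 0.4396 -0.2268  0.0237] yaw 1.5957 q6 -1.468 w 0.0237 F [-0.88   -0.8967 -0.0779] t 35.73
row [ 0.0037 -0.0004 -0.0002] [-0.0001  0.0001 -0.0019]
```

View pics/w14.png

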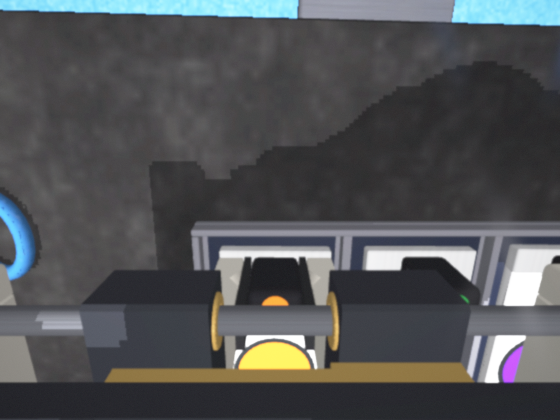

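Clear on all sides; lower, release, rise.

```bash
python3 -m crank '[[0.002,0,0,0,0,-0.002,0.1],[0.004,0,0,0,0,-0.002,0.1],[0.0046,0,0,0,0,-0.002,0.1],[0.0046,0,0,0,0,-0.002,0.1]]'; python3 -m crank '[[0,0,0,0,0,0,0.45],[0,0,0,0,0,0,0.45],[0,0,0,0,0,0,0.45],[-0.04,0,0,0,0,0,0.45],[-0.10,0,0,0,0,0,0.45],[-0.16,0,0,0,0,0,0.45],[-0.22,0,0,0,0,0,0.6],[-0.24,0,0,0,0,0,0.6],[-0.24,0,0,0,0,0,0.6]]'; python3 - <<'E'
from h import *
snap('wrist','w15.png'); snap('side','s15.png'); 
rel((.47,.30,.28),np.pi/2)
E
```

```text
t: 36.22
eef_pos: [0.4398, -0.2269, 0.0196]
ee_rot: [-1.55, 1.57, 0.046]
force: [-0.3, 0.1, -0.5]
width: 0.0238
t: 37.35
eef_pos: [0.4402, -0.227, 0.2614]
ee_rot: [-1.657, 1.566, -0.061]
force: [-0.7, 0.1, -0.5]
width: 0.0521
pos [ 0.439  -0.2266  0.2588] yaw 1.5954 q6 -1.467 w 0.0528 F [-0.9523  0.0082 -0.9201] t 37.45
row [-0.0209 -0.044   0.5257] [0.0246 0.0006 0.0003]
```

View pics/w15.png

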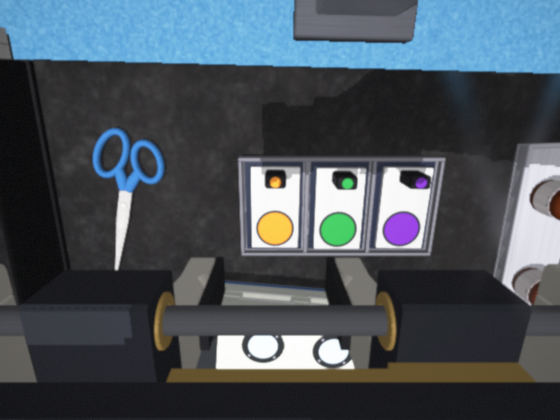

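View pics/s15.png

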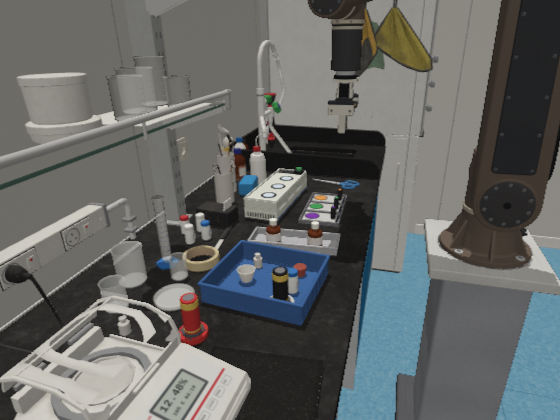

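```bash
python3 - <<'E'
from h import *
rel((.48,.36,.28),np.pi)
E
```

```text
pos [ 0.439  -0.2266  0.2588] yaw 1.5954 q6 -1.467 w 0.0528 F [-0.9523  0.0082 -0.9201] t 37.45
row [-0.0208 -0.0554  0.5855] [-1.5462  0.0003  0.0007]
```

```bash
python3 -m crank '[[-0.02,-0.055,0.585,-1.546,0,0,0.6],[-0.02,-0.055,0.585,-1.546,0,0,0.6],[-0.02,-0.055,0.585,-1.546,0,0,0.6],[-0.02,-0.055,0.585,-1.546,0,0,0.6],[-0.02,-0.055,0.585,-1.546,0,0,0.6],[-0.02,-0.055,0.585,-1.546,0,0,0.6],[-0.02,-0.055,0.585,-1.546,0,0,0.6],[-0.02,-0.055,0.585,-1.546,0,0,0.6],[-0.02,-0.055,0.585,-1.546,0,0,0.6],[-0.02,-0.055,0.585,-1.546,0,0,0.6]]'; python3 - <<'E'
from h import *
rel((.48,.36,.28),np.pi)
E
```

```text
t: 38.7
eef_pos: [0.4793, 0.3619, 0.2769]
ee_rot: [1.116, 1.567, -2.023]
force: [0.7, -0.3, -0.8]
width: 0.0525
pos [0.4793 0.3619 0.2769] yaw -3.1392 q6 -0.97 w 0.0525 F [ 0.7313 -0.3053 -0.8271] t 38.7
row [-0.0031  0.0019 -0.0007] [ 0.0024  0.0015 -0.003 ]
```

```bash
python3 - <<'E'
from h import *
snap('wrist','w16.png'); snap('side','s16.png')
E
```

```text
(no output)
```

View pics/w16.png

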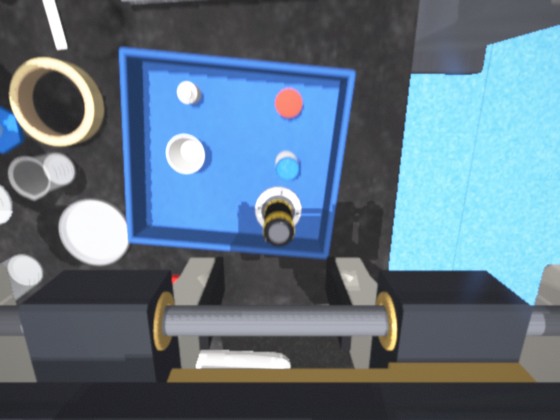

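View pics/s16.png

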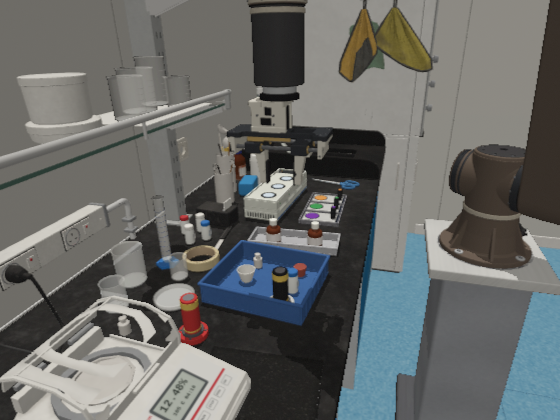

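```bash
python3 - <<'E'
from h import *
f=grab_frame('wrist')
print(onz(f,279,231,.096),onz(f,278,209,.016),onz(f,287,166,.059))
rel((.474,.404,.16),np.pi)
E
```

```text
[0.4744 0.4066 0.096 ] [0.4747 0.4063 0.016 ] [0.4653 0.343  0.059 ]
pos [0.4794 0.3597 0.2775] yaw -3.1409 q6 -0.969 w 0.0524 F [-0.2654 -0.9274 -0.3393] t 38.85
row [ 0.1173 -0.0447  0.0052] [ 0.0007  0.0013 -0.0028]
```

```bash
python3 -m crank '[[0.04,-0.0455,0.005,0,0,-0.002,0.6],[0.08,-0.0455,0.005,0,0,-0.002,0.6],[0.117,-0.0455,0.005,0,0,-0.002,0.6],[0.117,-0.0455,0.005,0,0,-0.002,0.6],[0.117,-0.0455,0.005,0,0,-0.002,0.6]]'; python3 - <<'E'
from h import *
f=snap('wrist','w17.png')
rel((.4745,.4055,.055),np.pi)
E
```

```text
t: 39.48
eef_pos: [0.4759, 0.4045, 0.1642]
ee_rot: [-2.26, 1.567, 0.881]
force: [0.4, 0.2, -0.1]
width: 0.0529
pos [0.4761 0.405  0.1648] yaw 3.1411 q6 -1.018 w 0.0529 F [ 0.3696 -0.0304 -0.9037] t 39.52
row [ 0.1098 -0.0001  0.0019] [-0.0005 -0.003   0.0041]
```

View pics/w17.png

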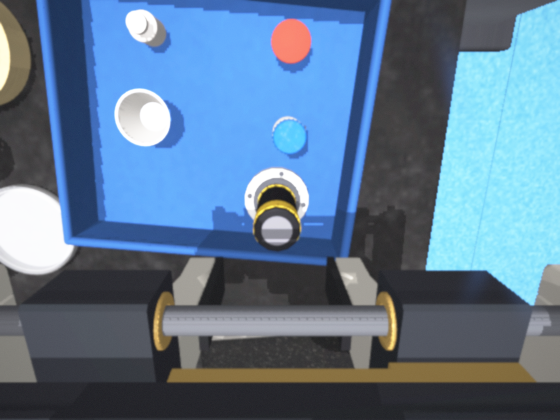

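Meter centred between the jaws (stem top at 277,229). Descend and grip.

```bash
python3 -m crank '[[0.04,0,0.001,0,-0.002,0.003,0.6],[0.08,0,0.001,0,-0.002,0.003,0.6],[0.107,0,0.001,0,-0.002,0.003,0.6],[0.107,0,0.001,0,-0.002,0.003,0.6],[0.107,0,0.001,0,-0.002,0.003,0.6],[0.107,0,0.001,0,-0.002,0.003,0.6]]' 30; python3 - <<'E'
from h import *
rel((.4745,.4055,.055),np.pi)
E
```

```text
t: 40.28
eef_pos: [0.475, 0.406, 0.0577]
ee_rot: [-2.077, 1.569, 1.065]
force: [-0.1, 0.0, 0.1]
width: 0.0528
pos [0.475  0.406  0.0577] yaw -3.1415 q6 -1.019 w 0.0528 F [-0.0613  0.0439  0.1289] t 40.27
row [0.0027 0.0005 0.0005] [ 0.0001 -0.001   0.0017]
```

```bash
python3 -m crank '[[0.001,0,0,0,-0.001,0.002,0.6],[0.001,0,0,0,-0.001,0.002,0.2],[0.001,0,0,0,-0.001,0.002,0.2],[0.001,0,0,0,-0.001,0.002,0.2],[0.001,0,0,0,-0.001,0.002,0.2],[0.001,0,0,0,-0.001,0.002,0.2]]' 35; python3 - <<'E'
from h import *
rel((.4745,.4055,.055),np.pi)
E
python3 -m crank '[[-0.02,0,0,0,0,0,0.2],[-0.06,0,0,0,0,0,0.2],[-0.1,0,0,0,0,0,0.2],[-0.15,0,0,0,0,0,0.2],[-0.18,0,0,0,0,0,0.2],[-0.18,0,0,0,0,0,0.2],[-0.18,0,0,0,0,0,0.2]]'
python3 - <<'E'
from h import *
rel((.6477,-.1493,.23),np.pi/2-.068)
snap('wrist','w18.png')
E
```

```text
t: 41.02
eef_pos: [0.4742, 0.4051, 0.0547]
ee_rot: [0.988, 1.567, -2.154]
force: [-0.1, -0.8, -0.2]
width: 0.0334
pos [0.4742 0.4051 0.0547] yaw 3.1416 q6 -1.019 w 0.0334 F [-0.134  -0.7525 -0.2344] t 41.02
row [-0.0003 -0.0004 -0.0003] [ 0.      0.0019 -0.0029]
t: 41.9
eef_pos: [0.4739, 0.4051, 0.2335]
ee_rot: [0.851, 1.566, -2.291]
force: [0.2, 0.1, -2.3]
width: 0.0336
pos [0.4739 0.4051 0.2335] yaw 3.1413 q6 -1.019 w 0.0336 F [ 0.1729  0.0678 -2.2691] t 41.9
row [ 0.0051  0.5543 -0.1739] [ 1.6385 -0.0006 -0.0058]
```

View pics/w18.png

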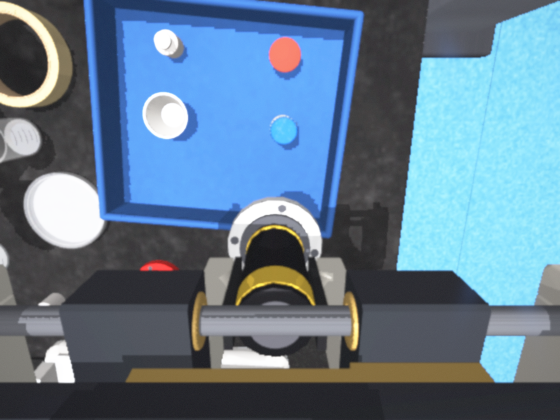

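```bash
python3 -m crank '[[0,0.555,-0.026,1.638,0,0,0.2],[0,0.555,-0.026,1.638,0,0,0.2],[0,0.555,-0.026,1.638,0,0,0.2],[0,0.555,-0.026,1.638,0,0,0.2],[0,0.555,-0.026,1.638,0,0,0.2],[0,0.555,-0.026,1.638,0,0,0.2],[0,0.555,-0.026,1.638,0,0,0.2],[0,0.555,-0.026,1.638,0,0,0.2],[0,0.555,-0.026,1.638,0,0,0.2],[0,0.555,-0.026,1.638,0,0,0.2]]'; python3 - <<'E'
from h import *
rel((.6477,-.1493,.20),np.pi/2-.068)
E
```

```text
t: 43.2
eef_pos: [0.4994, -0.1528, 0.2345]
ee_rot: [2.196, 1.565, -2.591]
force: [-0.2, 0.2, -2.3]
width: 0.0335
pos [ 0.4994 -0.1528  0.2345] yaw 1.4968 q6 -1.727 w 0.0335 F [-0.2352  0.207  -2.3216] t 43.2
row [ 0.0337 -0.1478  0.0145] [-0.006  -0.0036 -0.0051]
```

```bash
python3 -m crank '[[0,-0.148,0.0145,-0.006,-0.003,-0.004,0.2],[0,-0.148,0.0145,-0.006,-0.003,-0.004,0.2],[0.033,-0.148,0.0145,-0.006,-0.003,-0.004,0.2],[0.033,-0.148,0.0145,-0.006,-0.003,-0.004,0.2],[0.033,-0.148,0.0145,-0.006,-0.003,-0.004,0.2]]'; python3 - <<'E'
from h import *
rel((.6474,-.1493,.128),np.pi/2-.068)
f=snap('wrist','w19.png')
print(onz(f,275,300,.08))
E
```

```text
t: 43.82
eef_pos: [0.6486, -0.1445, 0.2022]
ee_rot: [-2.533, 1.57, -1.022]
force: [-0.6, 0.1, -0.9]
width: 0.0336
pos [ 0.6486 -0.1445  0.2022] yaw 1.5108 q6 -1.705 w 0.0336 F [-0.643   0.0613 -0.9058] t 43.83
row [ 0.0742  0.001  -0.0049] [ 0.008  -0.0005  0.0004]
[ 0.7414 -0.1492  0.08  ]
```

View pics/w19.png

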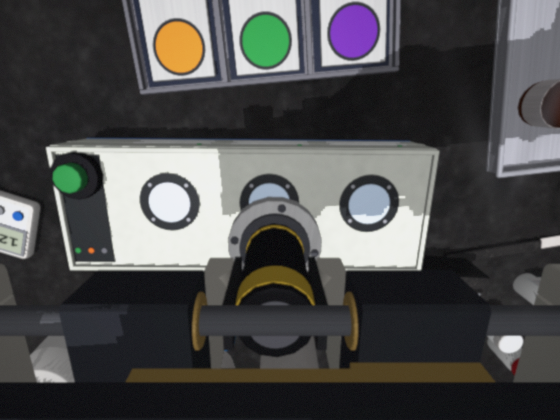

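```bash
python3 - <<'E'
from h import *
f=grab_frame('wrist')
a=onz(f,169.5,201.5,.072);b=onz(f,369.5,203,.072);print(a,b,(a+b)/2)
for z in(.08,.085,.09):print(onz(f,69,178.5,z))
E
python3 -m crank '[[0.03,0.001,-0.005,0.008,0,0,0.2],[0.05,0.001,-0.005,0.008,0,0,0.2],[0.066,0.001,-0.005,0.008,0,0,0.2],[0.071,0.001,-0.005,0.008,0,0,0.2],[0.071,0.001,-0.005,0.008,0,0,0.2],[0.071,0.001,-0.005,0.008,0,0,0.2]]'; python3 - <<'E'
from h import *
rel((.6474,-.1493,.1235),np.pi/2-.068)
E
```

```text
[ 0.6418 -0.2372  0.072 ] [ 0.654  -0.0598  0.072 ] [ 0.6479 -0.1485  0.072 ]
[ 0.6145 -0.3161  0.08  ]
[ 0.6136 -0.313   0.085 ]
[ 0.6127 -0.3099  0.09  ]
t: 44.68
eef_pos: [0.6486, -0.15, 0.1329]
ee_rot: [-1.589, 1.567, -0.087]
force: [0.1, 0.1, -1.8]
width: 0.0332
pos [ 0.6486 -0.15    0.1329] yaw 1.5018 q6 -1.706 w 0.0332 F [ 0.1321  0.0699 -1.8068] t 44.67
row [0.0094 0.0012 0.0006] [-0.001  -0.0001  0.0038]
```

```bash
python3 -m crank '[[0.004,0.001,0.0005,0,0,0.003,0.2],[0.007,0.001,0.0005,0,0,0.003,0.2],[0.0085,0.001,0.0005,0,0,0.003,0.2],[0.0095,0.001,0.0005,0,0,0.003,0.2],[0.0095,0.001,0.0005,0,0,0.003,0.2]]'; python3 - <<'E'
from h import *
rel((.6476,-.1493,.1227),np.pi/2-.068)
E
```

```text
t: 45.3
eef_pos: [0.6471, -0.1494, 0.1227]
ee_rot: [1.831, 1.57, -2.95]
force: [-1.7, -0.4, 0.6]
width: 0.0333
pos [ 0.6471 -0.1494  0.1227] yaw 1.5017 q6 -1.706 w 0.0333 F [-1.7332 -0.4455  0.5863] t 45.3
row [ 0.     -0.0005  0.0002] [-0.0011 -0.0001 -0.0005]
```

```bash
python3 -m crank '[[0,0,0,0,0,0,0.6],[0,0,0,0,0,0,0.6],[0,0,0,0,0,0,0.6],[-0.03,0,0,0,0,0,0.6],[-0.06,0,0,0,0,0,0.6],[-0.10,0,0,0,0,0,0.6],[-0.14,0,0,0,0,0,0.6],[-0.14,0,0,0,0,0,0]]' 20; python3 - <<'E'
from h import *
snap('wrist','w20.png'); 
rel((.6125,-.3105,.20),np.pi/2-.068)
f=snap('side','s20.png');g=snap('scene','c20.png')
for n in('s20','c20'):
    im=cv2.imread(f'pics/{n}.png'); im=im[140:230,220:330] if n=='s20' else im[180:270,300:430]
    cv2.imwrite(f'pics/{n}z.png',cv2.resize(im,None,fx=6,fy=6,interpolation=cv2.INTER_CUBIC))
E
```

```text
t: 46.3
eef_pos: [0.6489, -0.1497, 0.2667]
ee_rot: [-1.6, 1.565, -0.098]
force: [1.2, -0.2, -0.4]
width: 0.047
pos [ 0.6479 -0.1493  0.2642] yaw 1.5016 q6 -1.706 w 0.0437 F [-1.0415  0.1324 -1.2297] t 46.35
row [ 0.0641  0.0243 -0.1632] [-0.0012  0.0004  0.0027]
```

View pics/w20.png

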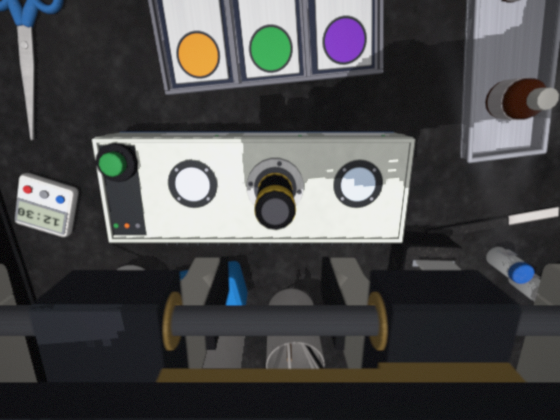

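View pics/s20z.png

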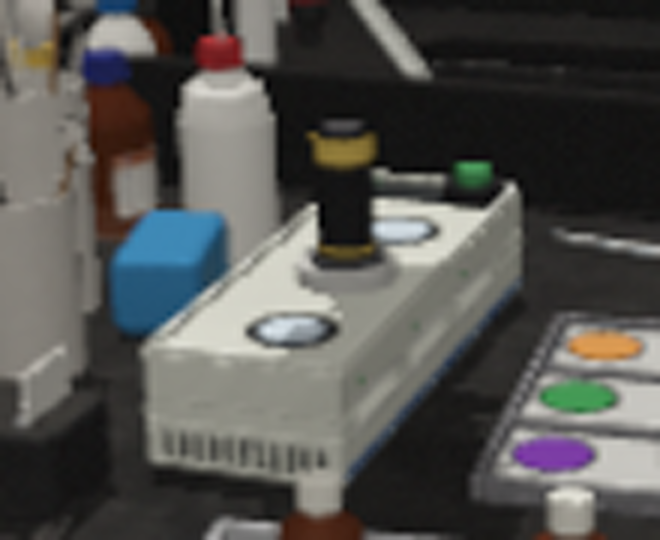

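View pics/c20z.png

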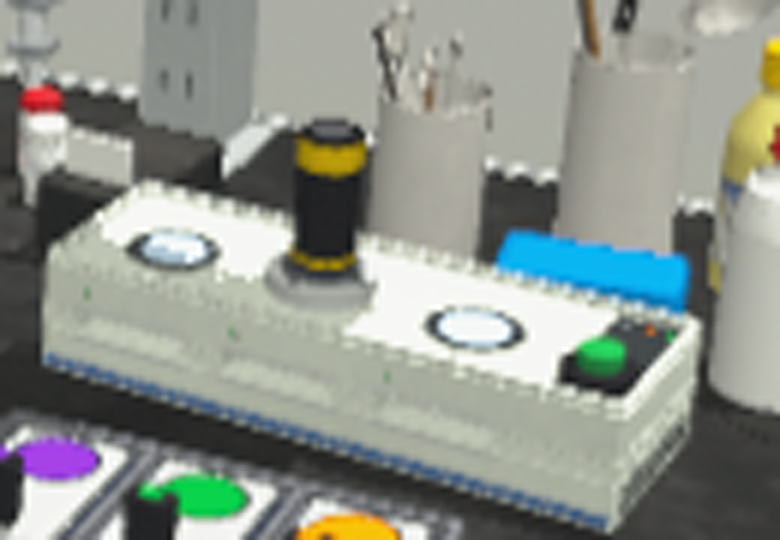

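```bash
python3 - <<'E'
from h import *
s=grab_frame('scene');d=grab_frame('side')
print(tri(s,(435,202),d,(256.5,148)))
w=grab_frame('wrist')
print(onz(w,276,183,.084),(onz(w,191.5,184,.072)+onz(w,359,184,.072))/2, onz(w,275,208,.164))
print(onz(w,111.5,165,.09),onz(w,111.5,165,.086))
S=lambda u,v:(300+u/6-.4,180+v/6-.4); D=lambda u,v:(220+u/6-.4,140+v/6-.4)
print(tri(s,S(602,347),d,D(473,170)))
E
```

```text
(array([ 0.798 , -0.3627,  0.1475]), [np.float64(0.003282910762606368), np.float64(0.003282910762606442)])
[ 0.6381 -0.1467  0.084 ] [ 0.6418 -0.1476  0.072 ] [ 0.6403 -0.148   0.164 ]
[ 0.6077 -0.3057  0.09  ] [ 0.6082 -0.3077  0.086 ]
(array([ 0.6115, -0.31  ,  0.0918]), [np.float64(0.0014997820097481043), np.float64(0.001499782009748045)])
```

```bash
python3 -m crank '[[0,0.024,-0.162,0,0,0.002,0],[0,0.024,-0.162,0,0,0.002,0],[0,0.024,-0.162,0,0,0.002,0],[0.06,0.024,-0.162,0,0,0.002,0],[0.13,0.024,-0.162,0,0,0.002,0],[0.13,0.024,-0.162,0,0,0.002,0],[0.13,0.024,-0.162,0,0,0.002,0],[0.13,0.024,-0.162,0,0,0.002,0],[0.13,0.024,-0.162,0,0,0.002,0]]'; python3 - <<'E'
from h import *
f=snap('wrist','w21.png')
rel((.6123,-.3093,.10),np.pi/2-.068)
E
```

```text
t: 47.72
eef_pos: [0.6131, -0.3095, 0.1349]
ee_rot: [-2.284, 1.57, -0.782]
force: [1.1, -0.5, 0.6]
width: 0.0005
pos [ 0.6129 -0.3094  0.1345] yaw 1.5019 q6 -1.456 w 0.0004 F [ 0.6404 -0.6129  0.3545] t 47.77
row [0.0345 0.0006 0.0001] [-0.0009 -0.0006  0.0002]
```

View pics/w21.png

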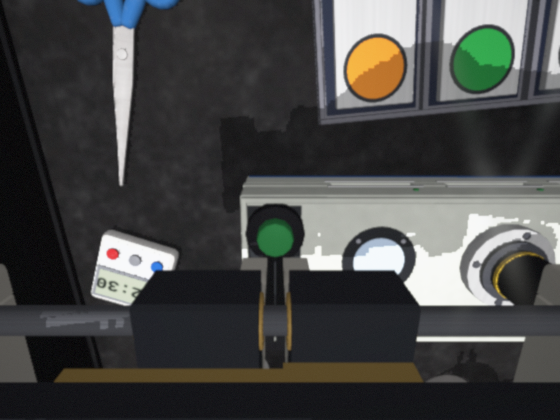

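```bash
python3 - <<'E'
from h import *
f=grab_frame('wrist'); print(onz(f,275,237,.09),onz(f,275,237,.086))
E
python3 -m crank '[[0.02,0.001,0,0,0,0,0],[0.034,0.001,0,0,0,0,0],[0.038,0.001,0,0,0,0,0],[0.04,0.001,0,0,0,0,0],[0.042,0.001,0,0,0,0,0],[0.042,0.001,0,0,0,0,0]]'
```

```text
[ 0.6103 -0.3084  0.09  ] [ 0.6119 -0.3086  0.086 ]
t: 48.58
eef_pos: [0.611, -0.3094, 0.091]
ee_rot: [1.705, 1.569, -3.076]
force: [-1.3, -1.0, 3.2]
width: 0.0006
```

```bash
python3 -m crank '[[0.001,0,0,0,0,0,0],[0.002,0,0,0,0,0,0],[0.003,0,0,0,0,0,0],[0.003,0,0,0,0,0,0]]';python3 -m crank '[[0.001,0,0,0,0,0,0],[0.002,0,0,0,0,0,0],[0.003,0,0,0,0,0,0],[0.003,0,0,0,0,0,0]]'
```

```text
t: 49.08
eef_pos: [0.611, -0.3094, 0.0883]
ee_rot: [1.785, 1.569, -2.996]
force: [-2.6, 1.4, 8.2]
width: 0.0002
t: 49.58
eef_pos: [0.6112, -0.3095, 0.0879]
ee_rot: [2.536, 1.569, -2.244]
force: [-6.4, 5.0, 23.3]
width: 0.0007
```

```bash
python3 - <<'E'
from h import *
f=snap('side','s22.png');g=snap('scene','c22.png');w=snap('wrist','w22.png')
a=cv2.imread('pics/s22.png')[140:200,270:330];b=cv2.imread('pics/c22.png')[200:280,370:440];c=cv2.imread('pics/w22.png')[180:300,200:350]
o=[cv2.resize(x,(390,390),interpolation=cv2.INTER_CUBIC) for x in(a,b)]
cv2.imwrite('pics/z22.png',np.hstack(o))
E
```

View pics/z22.png

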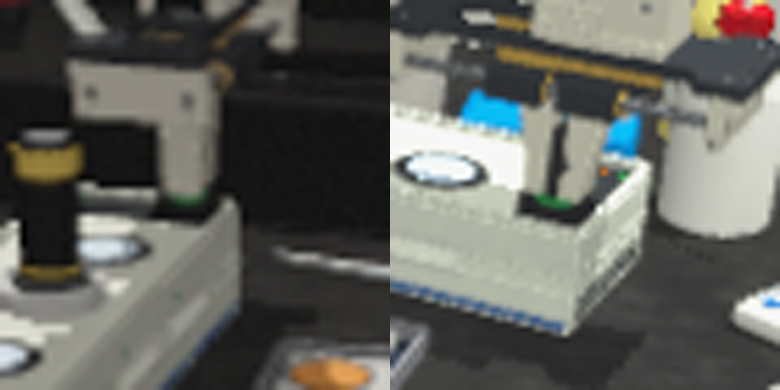

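View pics/w22.png

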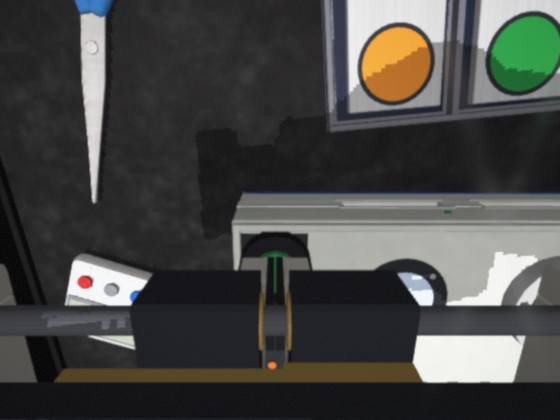

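```bash
python3 -m crank '[[-0.01,0,0,0,0,0,0],[-0.05,0,0,0,0,0,0],[-0.10,0,0,0,0,0,0],[-0.16,0.02,0,0,0,0,0],[-0.2,0.06,0.03,0,0,0,0],[-0.2,0.1,0.05,0,0,0,0],[-0.2,0.1,0.05,0,0,0,0],[-0.2,0.1,0.05,0,0,0,0]]'; python3 -m crank '[[0,0,0,0,0,0,0],[0,0,0,0,0,0,0],[0,0,0,0,0,0,0],[0,0,0,0,0,0,0]]'; python3 - <<'E'
from h import *
f=snap('side','s23.png');g=snap('scene','c23.png');w=snap('wrist','w23.png')
a=cv2.imread('pics/s23.png')[140:310,190:360];b=cv2.imread('pics/c23.png')[190:290,230:440]
cv2.imwrite('pics/z23.png',np.hstack([cv2.resize(a,None,fx=2.3,fy=2.3,interpolation=cv2.INTER_CUBIC),cv2.resize(b,(400,391),interpolation=cv2.INTER_CUBIC)]))
def P(u,v): return onz(w,u,v,.09)
E
```

```text
t: 50.72
eef_pos: [0.5153, -0.2524, 0.2848]
ee_rot: [1.525, 1.569, 3.027]
force: [0.5, 0.3, 0.1]
width: 0.0005
t: 51.22
eef_pos: [0.5151, -0.2526, 0.2844]
ee_rot: [1.566, 1.567, 3.068]
force: [0.0, -0.3, -0.3]
width: 0.0003
```

View pics/z23.png

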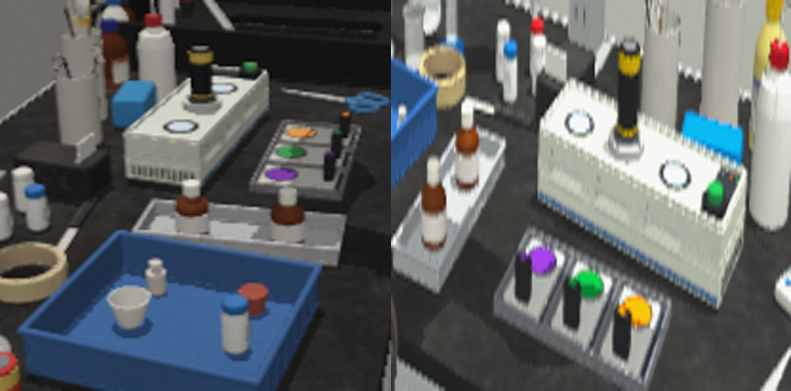

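View pics/w23.png

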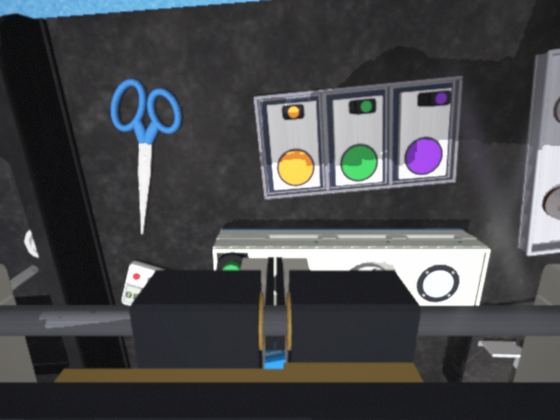

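```bash
python3 - <<'E'
from h import *
rel((.6120,-.309,.284),np.pi/2-.068)
E
```

```text
pos [ 0.515  -0.2525  0.2846] yaw 1.5015 q6 -1.525 w 0.0006 F [-0.559  -0.4696  0.8652] t 51.38
row [ 0.0003 -0.1006 -0.0496] [-0.0013  0.     -0.0029]
```

```bash
python3 -m crank '[[0,-0.1,-0.05,0,0,-0.003,0],[0,-0.1,-0.05,0,0,-0.003,0],[0,-0.1,-0.05,0,0,-0.003,0],[0.06,-0.1,-0.05,0,0,-0.003,0],[0.12,-0.1,-0.05,0,0,-0.003,0],[0.17,-0.1,-0.05,0,0,-0.003,0],[0.185,-0.1,-0.05,0,0,-0.003,0],[0.185,-0.1,-0.05,0,0,-0.003,0],[0.185,-0.1,-0.05,0,0,-0.003,0]]'; python3 - <<'E'
from h import *
rel((.6120,-.309,.095),np.pi/2-.068)
snap('side','s24.png')
a=cv2.imread('pics/s24.png')[140:200,270:330]; cv2.imwrite('pics/z24.png',cv2.resize(a,(480,480),interpolation=cv2.INTER_CUBIC))
E
```

```text
t: 52.5
eef_pos: [0.6124, -0.3097, 0.1022]
ee_rot: [-1.833, 1.567, -0.331]
force: [-0.4, -0.2, 0.2]
width: 0.0004
pos [ 0.6124 -0.3097  0.1022] yaw 1.5021 q6 -1.455 w 0.0004 F [-0.387  -0.1589  0.1627] t 52.5
row [0.0072 0.0004 0.0007] [-0.0007 -0.0011  0.004 ]
```

View pics/z24.png

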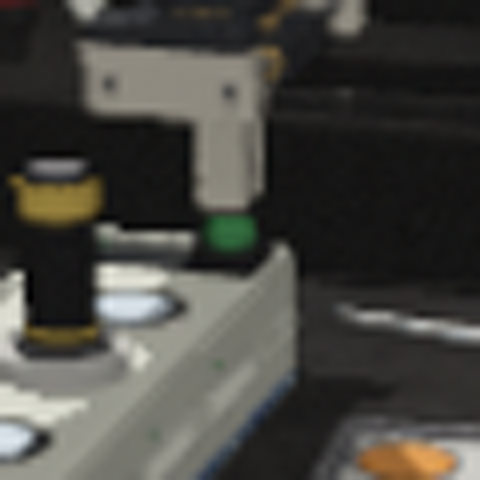

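Now press in small steps to get the force–height profile.

```bash
for i in 1 2 3 4; do :; done
python3 -m crank '[[0.003,0,0,0,0,0,0],[0.004,0,0,0,0,0,0],[0.004,0,0,0,0,0,0],[0.004,0,0,0,0,0,0]]' | grep -E 'pos|force'
python3 -m crank '[[0.001,0,0,0,0,0,0],[0.0015,0,0,0,0,0,0],[0.0015,0,0,0,0,0,0]]'| grep -E 'pos|force'
python3 -m crank '[[0.001,0,0,0,0,0,0],[0.0015,0,0,0,0,0,0],[0.0015,0,0,0,0,0,0]]'| grep -E 'pos|force'
python3 -m crank '[[0.001,0,0,0,0,0,0],[0.0015,0,0,0,0,0,0],[0.0015,0,0,0,0,0,0]]'| grep -E 'pos|force'
python3 -m crank '[[0.001,0,0,0,0,0,0],[0.0015,0,0,0,0,0,0],[0.0015,0,0,0,0,0,0]]'| grep -E 'pos|force'
python3 -m crank '[[0.001,0,0,0,0,0,0],[0.0015,0,0,0,0,0,0],[0.0015,0,0,0,0,0,0]]'| grep -E 'pos|force'
python3 -m crank '[[0.001,0,0,0,0,0,0],[0.0015,0,0,0,0,0,0],[0.0015,0,0,0,0,0,0]]'| grep -E 'pos|force'
python3 -m crank '[[0.001,0,0,0,0,0,0],[0.0015,0,0,0,0,0,0],[0.0015,0,0,0,0,0,0]]'| grep -E 'pos|force'
```

```text
eef_pos: [0.6108, -0.3093, 0.0955]
force: [-0.1, 0.3, -0.9]
eef_pos: [0.6109, -0.3093, 0.094]
force: [-0.4, 0.4, -0.0]
eef_pos: [0.6109, -0.3093, 0.0925]
force: [-1.0, 0.2, 1.1]
eef_pos: [0.6109, -0.3093, 0.091]
force: [0.4, -0.1, 2.0]
eef_pos: [0.6108, -0.3093, 0.0895]
force: [-0.4, 0.2, 3.3]
eef_pos: [0.6109, -0.3093, 0.0884]
force: [-1.8, 1.3, 5.2]
eef_pos: [0.611, -0.3093, 0.0882]
force: [-4.3, 3.7, 13.5]
eef_pos: [0.611, -0.3094, 0.088]
force: [-6.0, 5.0, 21.2]
```

Contact begins at about 0.094 and stops at 0.088, so the key goes through its full 6 mm. Release and hand in.

```bash
python3 -m crank '[[-0.01,0,0,0,0,0,0],[-0.05,0,0,0,0,0,0],[-0.10,0,0,0,0,0,0],[-0.16,0.02,0,0,0,0,0],[-0.2,0.06,0.03,0,0,0,0],[-0.2,0.1,0.05,0,0,0,0],[-0.2,0.1,0.05,0,0,0,0],[-0.2,0.1,0.05,0,0,0,0],[-0.2,0.1,0.05,0,0,0,0],[-0.2,0.1,0.05,0,0,0,0]]'; python3 - <<'E'
from h import *
f=snap('side','s25.png')
a=f['pixels'][140:310,190:360]; cv2.imwrite('pics/z25.png',cv2.resize(a[:,:,::-1],None,fx=3.5,fy=3.5,interpolation=cv2.INTER_CUBIC))
E
```

```text
t: 56.92
eef_pos: [0.5148, -0.2527, 0.284]
ee_rot: [1.486, 1.569, 2.987]
force: [-0.0, -0.3, 0.2]
width: 0.0001
```

View pics/z25.png

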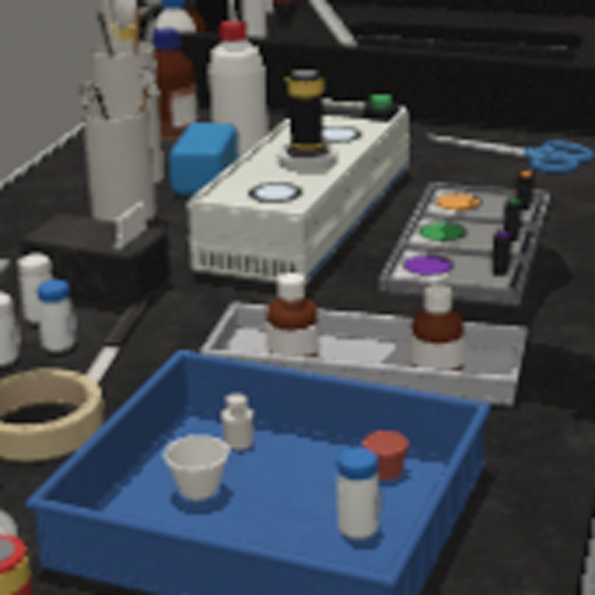

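Everything is in place: jars upright in the tray, filters flat, meter on the middle window, key up, the other four things in the crate.

```bash
python3 -c "from station import job_done; print(job_done())"
```

```text
the job is handed in; nothing more can be done
None
```

I did the whole job in order, in about 57 s of the 210 s, and handed it in; no verdict was reported.

- **Jars:** two were there, on the middle and left windows. Both stand upright in the steel tray.
- **Filters:** all three were fitted. I drew green, violet and amber out level and laid them flat, glass up, one to a compartment.
- **Light meter:** the head stands on the middle window. The last wrist picture put its foot about 4 mm from the window centre, against the 12 mm allowed. That picture was taken while the arm was still settling, so its absolute positions were about 6 mm off. The 4 mm is measured against the other two windows in the same picture.
- **Test key:** I pressed it twice. After the first press I was not sure of the travel, because the camera estimates of its height disagreed (0.085 to 0.092 m). The second, slow press met it at about 0.094 m and the hard stop at 0.088 m, so it made its full 6 mm.

The last side view shows the key up again, the vial, stopper, weight and crucible still in the crate, and the arm clear of everything. I saw no sign of the meter being knocked aside. No check failed.

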